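Restock the padlock rack in a key-cutting shop

TASK

First take the old black padlocks off the hook rack and stand them upright in the grey scrap tray, all of them before any new padlock leaves the bench. Then hang every new padlock by its shackle on the hook of its own colour, inside the upturned tip, and leave it hanging still. The new padlocks are freshly lacquered, so hold them with a light grip, and leave everything else on the bench where it is.

Things in the scene. Friction and masses are not known exactly. Their poses are not given: they have to be found in the camera images.
- lock_red: New padlock, red foot, brass top: broad body 58 (x) x 66 (y) x 38 (z) mm; shackle above in the y-z plane, bar 10 mm, straight legs up to z = 85, 56 mm over their outsides, arched top at z = 112; opening 36 mm wide, its arch's underside (rests on a hook) at z = 102. Origin: centre of the underside, z up. 0.35 kg. Lacquered: 20 to 40 N of grip is plenty. May be absent.
- lock_blue: New padlock, blue foot, brass top: broad body 58 (x) x 66 (y) x 38 (z) mm; shackle above in the y-z plane, bar 10 mm, straight legs up to z = 85, 56 mm over their outsides, arched top at z = 112; opening 36 mm wide, its arch's underside (rests on a hook) at z = 102. Origin: centre of the underside, z up. 0.35 kg. Lacquered: 20 to 40 N of grip is plenty. May be absent.
- lock_green: New padlock, green foot, brass top: broad body 58 (x) x 66 (y) x 38 (z) mm; shackle above in the y-z plane, bar 10 mm, straight legs up to z = 85, 56 mm over their outsides, arched top at z = 112; opening 36 mm wide, its arch's underside (rests on a hook) at z = 102. Origin: centre of the underside, z up. 0.35 kg. Lacquered: 20 to 40 N of grip is plenty. May be absent.
- lock_yellow: New padlock, yellow foot, brass top: broad body 58 (x) x 66 (y) x 38 (z) mm; shackle above in the y-z plane, bar 10 mm, straight legs up to z = 85, 56 mm over their outsides, arched top at z = 112; opening 36 mm wide, its arch's underside (rests on a hook) at z = 102. Origin: centre of the underside, z up. 0.35 kg. Lacquered: 20 to 40 N of grip is plenty. May be absent.
- lock_white: New padlock, white foot, brass top: broad body 58 (x) x 66 (y) x 38 (z) mm; shackle above in the y-z plane, bar 10 mm, straight legs up to z = 85, 56 mm over their outsides, arched top at z = 112; opening 36 mm wide, its arch's underside (rests on a hook) at z = 102. Origin: centre of the underside, z up. 0.35 kg. Lacquered: 20 to 40 N of grip is plenty. May be absent.
- old_a: Old black padlock, hanging from a hook at the start: broad body 58 (x) x 66 (y) x 38 (z) mm; shackle above in the y-z plane, bar 10 mm, straight legs up to z = 85, 56 mm over their outsides, arched top at z = 112; opening 36 mm wide, its arch's underside (rests on a hook) at z = 102. Origin: centre of the underside, z up. 0.35 kg. Shackle plane across the hook. May be absent.
- old_b: Old black padlock, hanging from a hook at the start: broad body 58 (x) x 66 (y) x 38 (z) mm; shackle above in the y-z plane, bar 10 mm, straight legs up to z = 85, 56 mm over their outsides, arched top at z = 112; opening 36 mm wide, its arch's underside (rests on a hook) at z = 102. Origin: centre of the underside, z up. 0.35 kg. Shackle plane across the hook. May be absent.
- old_c: Old black padlock, hanging from a hook at the start: broad body 58 (x) x 66 (y) x 38 (z) mm; shackle above in the y-z plane, bar 10 mm, straight legs up to z = 85, 56 mm over their outsides, arched top at z = 112; opening 36 mm wide, its arch's underside (rests on a hook) at z = 102. Origin: centre of the underside, z up. 0.35 kg. Shackle plane across the hook. May be absent.
- hook_red: Fixed hook with a red block (28 x 56 x 40 mm, top at z = +20) on the rack's beam. Origin: root of the peg, 220 mm above the bench. The 10 mm peg runs along its own -x (to the robot), rising 6 mm over 75 mm, then turns up to a tip at x = -85, z = +18 mm (bar centre). Hooks are 100 mm apart; their order varies.
- hook_blue: Fixed hook with a blue block (28 x 56 x 40 mm, top at z = +20) on the rack's beam. Origin: root of the peg, 220 mm above the bench. The 10 mm peg runs along its own -x (to the robot), rising 6 mm over 75 mm, then turns up to a tip at x = -85, z = +18 mm (bar centre). Hooks are 100 mm apart; their order varies.
- hook_green: Fixed hook with a green block (28 x 56 x 40 mm, top at z = +20) on the rack's beam. Origin: root of the peg, 220 mm above the bench. The 10 mm peg runs along its own -x (to the robot), rising 6 mm over 75 mm, then turns up to a tip at x = -85, z = +18 mm (bar centre). Hooks are 100 mm apart; their order varies.
- hook_yellow: Fixed hook with a yellow block (28 x 56 x 40 mm, top at z = +20) on the rack's beam. Origin: root of the peg, 220 mm above the bench. The 10 mm peg runs along its own -x (to the robot), rising 6 mm over 75 mm, then turns up to a tip at x = -85, z = +18 mm (bar centre). Hooks are 100 mm apart; their order varies.
- hook_white: Fixed hook with a white block (28 x 56 x 40 mm, top at z = +20) on the rack's beam. Origin: root of the peg, 220 mm above the bench. The 10 mm peg runs along its own -x (to the robot), rising 6 mm over 75 mm, then turns up to a tip at x = -85, z = +18 mm (bar centre). Hooks are 100 mm apart; their order varies.
- rack: Wooden hook rack: beam 500 mm long (y), 20 mm thick, top 238 mm above the bench, on two steel posts; the hooks point along its -x. Origin: on the bench under the beam's middle. Fixed.
- scrap_tray: Grey open scrap tray, 130 (x) x 270 (y) x 40 (z) mm outside, walls and floor 5 mm, fixed in front of the rack. Origin: centre of its underside.
- screwdriver: Screwdriver lying under the rack, 170 mm; a bystander, to be left where it is.
- blank_box: Orange open box 70 x 110 x 45 mm under the rack; a bystander, to be left where it is.
- jar: Amber jar, 60 mm across, 100 mm high; a bystander, to be left where it is.
- mug: Blue mug, 80 mm across, 90 mm high; a bystander, to be left where it is.
- spray_can: Blue spray can with red cap, 54 mm across, 160 mm high; a bystander, to be left where it is.
There are look-alikes about, which are no part of the job. What is shaped like the lock_blue but pink is not meant.

How it is judged:
By the outcome, as a careful person would: the job done as asked, in the order asked, and still so for the second after the job is handed in, with the robot touching nothing.
Of old_a, old_b, old_c only 2 to 3 are there at a start; the rules pass over those that are not, and their reading is None.
Of lock_red, lock_blue, lock_green, lock_yellow, lock_white only 4 to 5 are there at a start; the rules pass over those that are not, and their reading is None.
At some moment in a run one of lock_red, lock_blue, lock_green, lock_yellow, lock_white may be knocked a few centimetres aside while the robot is not near it.
It also fails if it takes over 210 s, if anything falls off the work surface, if the arm or the gripper's body presses on something with over 40 N, if the wrist force passes 120 N, or if a joint passes its speed limit or range.

ROBOT

A 7-joint arm with a two-finger parallel gripper is mounted at the origin on the work surface. World frame = base frame: x ahead of the robot, y to its left, z up, the work surface at z = 0. Lengths are in m, angles in rad, forces in N, time in s.
With the tool pointing down it reaches from about 0.425 to 0.875 m from the base axis. Payload 4.7 kg.
Tool frame: the origin (TCP) lies on the centre line of the jaws, within the pads' length; the fingertips stand 14 mm ahead of it and the grasp point (between the pads) lies 5 mm behind it; z points along the fingers, y is the line along which they close (so a half turn about z gives the same grasp; the last joint's range is limited). The gripper opens to 87 mm and grips with 3 to 60 N. Pads are 19 mm wide; open, the fingers measure 117 mm over their backs; the gripper's body (75 mm by 190 mm) begins 51 mm behind the grasp point.
Start: joints at [-1.213, 0.321, -0.07, 1.45, 0.023, 1.371, -0.057], TCP at [0.219, 0.612, 0.237] pointing down, gripper open.
Joint ranges: [-2.86, 2.86], [-0.3, 2.09], [-1.38, 1.24], [0.06, 2.45], [-1.56, 4.7], [0.09, 2.05], [-2.69, 2.69]. Speed limits (rad/s): [2.57, 2.57, 3.14, 3.14, 3.14, 3.14, 3.14].

INTERFACE

Orientations are given as a rotation vector (axis times angle).
In Python, from bench import ctrl gives the robot as it stands.
- The arm moves only by the tool send_rows, never from a script. Its argument "steps" is a list of rows, each an object of numbers: "tx", "ty", "tz": the shift along the tool's x, y, z in units of 60 mm (1.0 is 60 mm); "turn": the turn about the tool's z in units of 8 degrees (1.0 is 8 degrees); "grip": the opening, from 0 (shut) to 1 (fully open). A call has 1 to 12 rows; each row shifts and turns the commanded pose from where the row before left it, along the tool's axes as they then stand; what a row does not reach is not made up. A row lasts 1/8 s, in which the tool goes at most 62.5 mm and 10.7 degrees, less where a joint would pass 70% of its speed; a pose out of reach is approached as far as the arm can. A call is refused whole if a number of a shift passes 1 or a number of a turn 1, either way. A call with a gripper value outside its range is refused whole. The fingers move at their own pace and stop on an object; "newtons" is the grip in N (left out, the last holds). Time passes only in rows, so rows that do not move let the fingers close. It gives the time, the measured TCP pose, the force, the opening and the grip force at its end, in the units of the state.
- ctrl.get_state(): the state, without advancing time (a new reading comes with each control period).
- ctrl.get_image(name): name is "scene" or "top" or "wrist"; returns a dict with "pixels" (480x640x3 uint8, red, green, blue), "K" (3x3 intrinsics, pixels), "cam_to_world" (4x4, takes a point from camera to world coordinates); the wrist camera has in their place "T_tool_cam" (4x4, takes a point from camera to tool coordinates, whose origin is the TCP and whose axes are the flange's). Camera axes: x right, y down, z forward; pixel columns grow to the right and rows downward; lengths in m; the calibration is good to about 2 mm. A picture is of the moment at which its call begins: read the wrist's pose just before it. There is no depth.
- ctrl.close_job(): hands the job in; it is judged then, once.
The state is a dict: "time": time; "joint_positions": joint angles; "qd": joint speeds; "joint_torque": joint torques, N m; "position": TCP position; "tool_rot": TCP orientation; "ft_force": force on the tool from outside, world axes, zero at the start; "torque": the same for the moment, N m; "grip_width": opening from 0.0 (shut) to 1.0 (fully open); "grip_force": force on a finger pad.
Only numpy, scipy, OpenCV 4.12 (cv2) and the standard library are available. Lean on these libraries where they do the work, as an engineer would, in place of code of your own. Each camera call takes 0.05 s, during which the arm holds its last target. There are 200 camera calls.

## Working session

There is one attempt and no reset: what is moved stays moved. The work goes in short steps, Python scripts to look and compute and a tool call to move; the robot and the scene stay as the last step left them, time stands still between calls to the robot, and variables do not carry over. Pictures are saved under pics/ and viewed, at most 14 in all, crops included, and the job is handed in when it is done.

Besides the shell and the picture viewer there is one more tool, called after "Emit:" as name(argument=value, ...) on one line, values as JSON. send_rows: Moves the arm, as the interface text tells. Its arguments: {"type":"object","properties":{"steps":{"type":"array"},"newtons":{"type":"number"}},"required":["steps"]}

```bash
ls; mkdir -p pics; cat > h.py <<'E'
import numpy as np, cv2
from bench import ctrl
from scipy.spatial.transform import Rotation as R
def snap(name,fn):
    s=ctrl.get_state(); im=ctrl.get_image(name)
    cv2.imwrite('pics/'+fn+'.png',im['pixels'][:,:,::-1])
    if 'cam_to_world' in im: T=np.array(im['cam_to_world'])
    else:
        W=np.eye(4);W[:3,:3]=R.from_rotvec(s['tool_rot']).as_matrix();W[:3,3]=s['position'];T=W@np.array(im['T_tool_cam'])
    np.savez('pics/'+fn+'.npz',K=im['K'],T=T)
    return im['pixels'],np.array(im['K']),T
def load(fn):
    d=np.load('pics/'+fn+'.npz'); return cv2.imread('pics/'+fn+'.png')[:,:,::-1],d['K'],d['T']
def ray(u,v,K,T):
    d=T[:3,:3]@np.linalg.inv(K)@np.array([u,v,1.]); return T[:3,3],d/np.linalg.norm(d)
def onz(u,v,K,T,z):
    o,d=ray(u,v,K,T); return o+d*(z-o[2])/d[2]
def tri(*rs):
    A=sum(np.eye(3)-np.outer(d,d) for o,d in rs); b=sum((np.eye(3)-np.outer(d,d))@o for o,d in rs)
    p=np.linalg.solve(A,b); return p,[np.linalg.norm(np.cross(p-o,d)) for o,d in rs]
def proj(p,K,T):
    q=np.linalg.inv(T)@np.append(p,1); q=K@q[:3]; return q[:2]/q[2]
E
python3 - <<'E'
from h import *
print(ctrl.get_state())
for n in('scene','top','wrist'):
    p,K,T=snap(n,n+'0'); print(n,K.tolist(),T.round(3).tolist())
E
```

```text
pics
{'time': 0.0, 'joint_positions': array([-1.21292636,  0.32180374, -0.07010376,  1.4516781 ,  0.02257586,
        1.37079068, -0.05685516]), 'qd': array([ 0.00055058,  0.00082251, -0.00062396, -0.00040255, -0.00153876,
        0.00018504, -0.00058332]), 'joint_torque': array([ 1.71232268e-04, -4.91296613e+01, -4.03988706e-01, -3.12518191e+01,
       -6.39714953e-02,  4.39231354e-02,  1.63482664e-04]), 'position': array([0.21892422, 0.6114625 , 0.23547258]), 'tool_rot': array([-5.37156326e-01, -3.09506913e+00,  2.94580431e-03]), 'ft_force': array([-0.34198778,  0.63038594, -0.96616697]), 'torque': array([ 0.02863518, -0.00198   , -0.0115976 ]), 'grip_force': 0.0, 'grip_width': 0.9963361441185686}
scene [[609.3628575254924, 0.0, 312.8750579804075], [0.0, 609.3628575254924, 229.4402895312347], [0.0, 0.0, 1.0]] [[-0.664, 0.526, -0.531, 1.245], [0.747, 0.45, -0.489, 0.621], [-0.018, -0.722, -0.692, 1.076], [0.0, 0.0, 0.0, 1.0]]
top [[483.9200584788125, 0.0, 316.35797994136533], [0.0, 483.9200584788125, 240.2796498001052], [0.0, 0.0, 1.0]] [[0.006, -0.998, 0.059, 0.471], [-1.0, -0.005, 0.019, -0.059], [-0.019, -0.059, -0.998, 1.351], [0.0, 0.0, 0.0, 1.0]]
wrist [[391.135823311833, 0.0, 315.3332994566176], [0.0, 391.135823311833, 237.6236383417889], [0.0, 0.0, 1.0]] [[0.337, 0.909, 0.243, 0.153], [0.941, -0.325, -0.089, 0.635], [-0.002, 0.259, -0.966, 0.385], [0.0, 0.0, 0.0, 1.0]]
```

View pics/scene0.png

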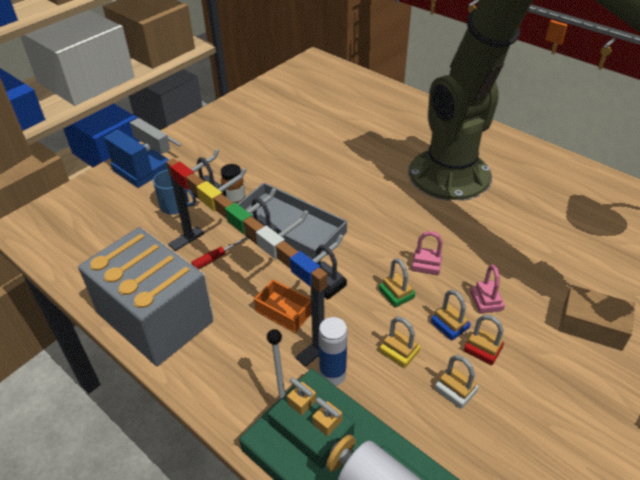

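View pics/top0.png

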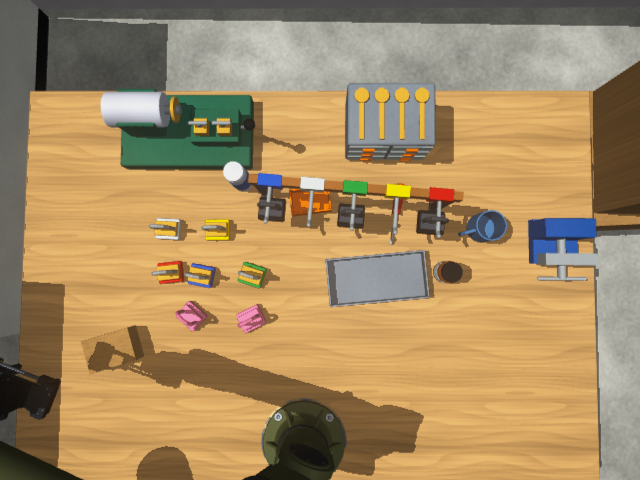

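The scene view shows the rack (hook blocks red (182,173), yellow (208,195), green (238,217), white (270,240), blue (307,266)) and five new locks. In the top view those are red (170,272), blue (201,273), green (252,274), yellow (217,230) and white (167,229). Old locks hang on the blue, green and red hooks at (270,207), (352,215) and (435,222).

Possible confusions:
- Pink look-alikes at (190,316) and (250,318), to be ignored.
- Brass locks on the green machine at (200,125) and (224,125), not part of the job.
- Hook blocks sharing the lock colours.

I'll check this in a close crop.

```bash
python3 - <<'E'
from h import *
p,_,_=load('top0')
a=cv2.resize(p[205:340,140:275],None,fx=4.4,fy=4.4,interpolation=cv2.INTER_CUBIC)
cv2.imwrite('pics/c1.png',a[:,:,::-1])
b=cv2.resize(p[165:310,225:470],None,fx=3.2,fy=3.2,interpolation=cv2.INTER_CUBIC)
cv2.imwrite('pics/c2.png',b[:,:,::-1])
for k in('scene0','top0'):
    _,K,T=load(k); print(k,[ (round(float(x)),round(float(y))) for x,y in [proj(np.array(q),K,T) for q in[(.6,0,0),(.4,.3,0),(.7,-.3,.22)]]])
_,K,T=load('top0')
for n,u,v in[('tray',378,279),('redlock',170,272),('blue',201,273),('green',252,274),('yel',217,230),('white',167,229)]:print(n,onz(u,v,K,T,0.05).round(3))
for n,u,v in[('hb',270,180),('hr',441,194)]:print(n,onz(u,v,K,T,0.24).round(3))
E
```

```text
scene0 [(306, 299), (467, 314), (171, 191)]
top0 [(304, 223), (197, 294), (428, 172)]
tray [ 0.445 -0.2    0.05 ]
redlock [0.46 0.36 0.05]
blue [0.458 0.276 0.05 ]
green [0.456 0.138 0.05 ]
yel [0.574 0.235 0.05 ]
white [0.576 0.371 0.05 ]
hb [0.676 0.07  0.24 ]
hr [ 0.645 -0.325  0.24 ]
```

View pics/c1.png

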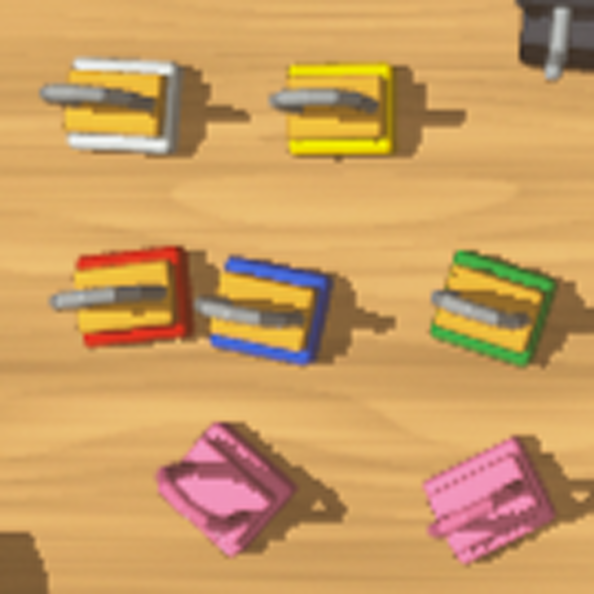

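View pics/c2.png

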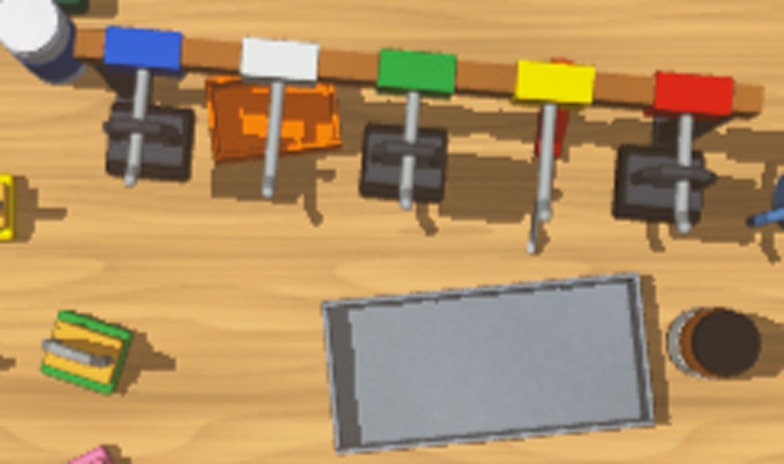

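The crop confirms the choice: five new locks (white, yellow, red, blue, green feet), the pinks excluded, and three black locks on the blue, green and red hooks. The red and blue new locks stand close together. Next I'll move over the rack with the wrist camera.

```bash
cat >> h.py <<'E'
def go(x,y,z,yaw=None):
    """totals in row units to TCP target; yaw(deg) of tool y axis vs world y. turn first, then shift"""
    s=ctrl.get_state(); M=R.from_rotvec(s['tool_rot']).as_matrix(); p=np.array(s['position'])
    cy=np.degrees(np.arctan2(-M[0,1],M[1,1]))
    if yaw is None: yaw=cy
    t=np.radians(yaw); c,q=np.cos(t),np.sin(t)
    B=np.array([[-c,-q,0],[-q,c,0],[0,0,-1]]).T   # columns tool x,y,z
    d=B.T@(np.array([x,y,z])-p)/.06
    print('t=%.1f pos'%s['time'],p.round(4),'yaw %.1f tilt %.2f'%(cy,np.degrees(np.arccos(-M[2,2]))),'turn %.2f'%(-(yaw-cy)/8),'tx,ty,tz',d.round(2),'w',round(s['grip_width'],3),'F',s['ft_force'].round(1))
E
python3 - <<'E'
from h import *
go(.48,0,.42,-4.5)
E
```

```text
t=0.1 pos [0.219  0.6116 0.2357] yaw -19.7 tilt 0.09 turn -1.90 tx,ty,tz [-5.14 -9.82 -3.07] w 1.002 F [ 0.  -0.2 -0.1]
```

Emit:
send_rows(steps=[{"tz": -1, "turn": -1}, {"tz": -1, "turn": -0.9}, {"tz": -1}, {"tx": -0.45, "ty": -0.85}, {"tx": -0.45, "ty": -0.85}, {"tx": -0.45, "ty": -0.85}, {"tx": -0.45, "ty": -0.85}, {"tx": -0.45, "ty": -0.85}, {"tx": -0.45, "ty": -0.85}, {"tx": -0.45, "ty": -0.85}, {"tx": -0.45, "ty": -0.85}, {"tx": -0.45, "ty": -0.85}])

```text
validation failed for argument at $.st...
```

```bash
python3 - <<'E'
from h import *
go(.48,0,.42,-4.5)
snap('wrist','w1')
E
```

```text
t=0.1 pos [0.219  0.6116 0.2357] yaw -19.7 tilt 0.09 turn -1.90 tx,ty,tz [-5.14 -9.82 -3.07] w 1.002 F [ 0.  -0.2 -0.1]
```

Emit:
send_rows(steps=[{"tx": -0.4, "ty": -0.9}, {"tx": -0.4, "ty": -0.9}, {"ty": -0.9}, {"ty": -0.9}, {"ty": -0.7}, {}])

```text
validation failed for argument at $.st...
```

```bash
python3 - <<'E'
from h import *
go(.48,0,.42,-4.5)
snap('wrist','w2')
a=load('w1')[0];b=load('w2')[0]
cv2.imwrite('pics/w12.png',cv2.resize(np.vstack([a,b]),(400,600))[:,:,::-1] if 0 else cv2.resize(np.hstack([a,b]),(800,300))[:,:,::-1])
E
```

```text
t=0.2 pos [0.219  0.6117 0.2359] yaw -19.7 tilt 0.06 turn -1.90 tx,ty,tz [-5.14 -9.82 -3.07] w 0.999 F [ 0.2 -0.8  0. ]
```

View pics/w12.png

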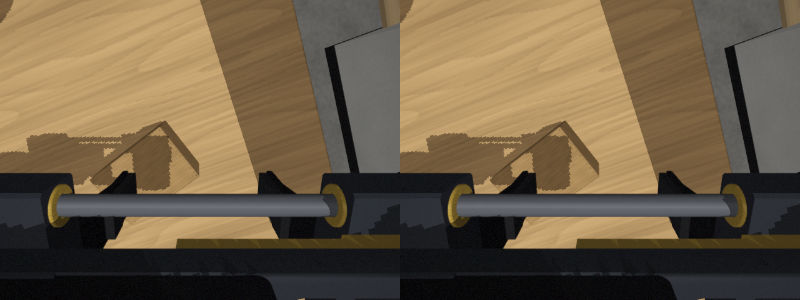

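The moves were refused because every row seems to need all keys. The wrist pictures show the gripper in the lower half and only the bench behind the TCP above, so this camera can't see ahead. I'll measure with top and scene instead, moving the arm up first.

Emit:
send_rows(steps=[{"tx": 0, "ty": 0, "tz": -1, "turn": -1, "grip": 1}, {"tx": 0, "ty": 0, "tz": -1, "turn": -0.9, "grip": 1}, {"tx": 0, "ty": 0, "tz": -0.5, "turn": 0, "grip": 1}])

```text
time: 0.62
position: [0.2193, 0.6126, 0.3908]
tool_rot: [0.122, 3.138, 0.008]
ft_force: [0.4, 0.3, -0.9]
grip_width: 0.998
grip_force: 0.0
```

```bash
cat > m.py <<'E'
from h import *
def masks(p):
    h=cv2.cvtColor(p,cv2.COLOR_RGB2HSV).astype(int); H,S,V=h[...,0],h[...,1],h[...,2]
    return dict(red=((H<5)|(H>176))&(S>180)&(V>90),blue=(H>105)&(H<122)&(S>130)&(V>90),green=(H>50)&(H<80)&(S>130)&(V>60),
      yellow=(H>26)&(H<33)&(S>215)&(V>140),white=(S<25)&(V>185))
def comps(m,mn=12):
    n,l,st,c=cv2.connectedComponentsWithStats(m.astype(np.uint8),connectivity=8)
    return [(st[i,4],c[i].round(1).tolist(),st[i,:4].tolist()) for i in range(1,n) if st[i,4]>=mn]
if __name__=='__main__':
    for k in('top','scene'):
        p,K,T=load(k+'0')
        for n,m in masks(p).items():
            print(k,n,[c for c in comps(m)if (c[1][1]<300 and 140<c[1][0]<460) or k=='scene'])
E
python3 m.py; python3 -c "
from h import *
go(.48,0,.42,-4.5)
p,_,_=load('scene0')
a=cv2.resize(p[140:300,150:350],None,fx=3.5,fy=3.5,interpolation=cv2.INTER_CUBIC)
cv2.imwrite('pics/c3.png',a[:,:,::-1])"
```

```text
top red [(np.int32(279), [441.3, 193.9], [429, 188, 25, 13]), (np.int32(40), [169.2, 263.0], [158, 261, 22, 5]), (np.int32(43), [170.0, 280.7], [159, 279, 23, 4])]
top blue [(np.int32(266), [269.1, 179.6], [258, 173, 24, 14]), (np.int32(57), [202.5, 266.7], [192, 264, 22, 7]), (np.int32(41), [199.0, 283.9], [188, 281, 23, 6])]
top green [(np.int32(1158), [215.5, 104.7], [177, 96, 73, 25]), (np.int32(29), [193.7, 136.6], [191, 130, 9, 11]), (np.int32(275), [354.9, 186.8], [343, 181, 24, 13]), (np.int32(55), [253.9, 266.1], [243, 262, 23, 9]), (np.int32(50), [248.6, 283.1], [238, 279, 22, 9])]
top yellow [(np.int32(254), [398.1, 190.1], [387, 184, 24, 13]), (np.int32(44), [216.5, 220.5], [206, 220, 22, 2]), (np.int32(44), [216.5, 237.5], [206, 237, 22, 2])]
top white [(np.int32(3123), [265.6, 55.8], [219, 21, 93, 69]), (np.int32(14), [231.5, 29.4], [229, 28, 6, 4]), (np.int32(47), [377.6, 47.8], [373, 43, 11, 9]), (np.int32(136), [344.0, 63.9], [333, 59, 22, 12]), (np.int32(23), [289.1, 82.9], [286, 81, 7, 5]), (np.int32(303), [232.7, 171.0], [223, 162, 20, 19]), (np.int32(260), [312.0
[... 654 characters left out ...]
2, 169, 15, 10]), (np.int32(322), [304.4, 261.8], [290, 251, 30, 23]), (np.int32(160), [445.4, 326.9], [432, 316, 28, 23]), (np.int32(25), [466.3, 325.8], [463, 322, 7, 8])]
scene green [(np.int32(255), [237.6, 213.0], [226, 203, 24, 30]), (np.int32(194), [395.1, 295.7], [380, 284, 34, 22])]
scene yellow []
scene white [(np.int32(123), [87.5, 39.1], [57, 26, 64, 27]), (np.int32(228), [269.8, 235.3], [258, 227, 25, 18]), (np.int32(426), [332.9, 327.4], [320, 317, 26, 21]), (np.int32(89), [451.0, 392.7], [438, 383, 27, 20]), (np.int32(1320), [373.2, 465.5], [347, 444, 64, 36])]
t=0.6 pos [0.2193 0.6126 0.3908] yaw -4.4 tilt 0.30 turn 0.01 tx,ty,tz [-5.13 -9.84 -0.49] w 0.998 F [ 0.4  0.3 -0.9]
```

View pics/c3.png

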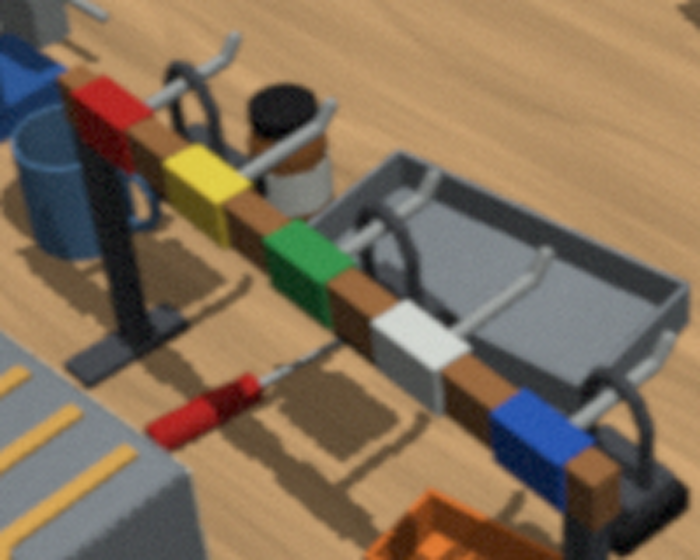

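c3 shows the upturned hook tips (crop): red (235,40), yellow (331,105), green (433,178), white (547,255) and blue (670,340). The black shackle apexes are at red (180,66), green (372,205) and blue (605,372). I'll triangulate these with the top view.

```bash
python3 - <<'E'
from h import *
_,K1,T1=load('top0');_,K2,T2=load('scene0')
def t(a,b):
    return tri(ray(225+a[0]/3.2,165+a[1]/3.2,K1,T1),ray(150+b[0]/3.5,140+b[1]/3.5,K2,T2))
for n,a,b in[('tip blue',(130,183),(670,340)),('tip white',(268,193),(547,255)),('tip green',(405,205),(433,178)),('tip yel',(543,215),(331,105)),('tip red',(683,230),(235,40)),
 ('arch blue',(142,127),(605,372)),('arch green',(408,150),(372,205)),('arch red',(687,176),(180,66))]:
    p,e=t(a,b);print(n,p.round(4),(np.array(e)*1e3).round(1))
print('blocks z.24')
for n,u,v0 in[('blue',269.1,173),('white',312,177),('green',354.9,181),('yellow',398.1,184),('red',441.3,188)]: print(n,onz(u,v0+6,K1,T1,.24).round(4))
# tray corners rim z .04
for u,v in[(325,303),(637,275),(652,424),(337,450)]: print('tray',onz(225+u/3.2,165+v/3.2,K1,T1,.04).round(4))
for u,v in[(142,127),(105,127),(180,127),(408,150),(372,152),(442,152),(687,176)]:print('arch',onz(225+u/3.2,165+v/3.2,K1,T1,.236).round(4))
E
```

```text
tip blue [0.578  0.0811 0.2325] [1.1 1.1]
tip white [ 0.5709 -0.0192  0.2333] [1.4 1.4]
tip green [ 0.5632 -0.1191  0.2329] [0.5 0.5]
tip yel [ 0.5558 -0.2179  0.2349] [1.1 1.1]
tip red [ 0.5462 -0.3194  0.232 ] [0.4 0.4]
arch blue [0.62   0.0714 0.2329] [0.7 0.7]
arch green [ 0.6055 -0.1237  0.236 ] [3.3 3.3]
arch red [ 0.587  -0.3244  0.2312] [1.8 1.8]
blocks z.24
blue [0.6787 0.0725 0.24  ]
white [ 0.6696 -0.0273  0.24  ]
green [ 0.6606 -0.1266  0.24  ]
yellow [ 0.6539 -0.2261  0.24  ]
red [ 0.6449 -0.3253  0.24  ]
tray [ 0.496  -0.0624  0.04  ]
tray [ 0.5212 -0.3254  0.04  ]
tray [ 0.3962 -0.3371  0.04  ]
tray [ 0.3725 -0.0731  0.04  ]
arch [0.6192 0.0716 0.236 ]
arch [0.6191 0.0985 0.236 ]
arch [0.6193 0.0439 0.236 ]
arch [ 0.6032 -0.1213  0.236 ]
arch [ 0.6016 -0.0953  0.236 ]
arch [ 0.6018 -0.1459  0.236 ]
arch [ 0.5852 -0.322   0.236 ]
```

```bash
python3 - <<'E'
from h import *
go(.6196,.077,.30,-4.7)
E
```

```text
t=0.6 pos [0.2193 0.6126 0.3908] yaw -4.4 tilt 0.30 turn 0.03 tx,ty,tz [-7.38 -8.35  1.51] w 0.998 F [ 0.4  0.3 -0.9]
```

Emit:
send_rows(steps=[{"tx": -0.65, "ty": -0.74, "tz": 0, "turn": 0, "grip": 0.85}, {"tx": -0.65, "ty": -0.74, "tz": 0, "turn": 0, "grip": 0.85}, {"tx": -0.65, "ty": -0.74, "tz": 0, "turn": 0, "grip": 0.85}, {"tx": -0.65, "ty": -0.74, "tz": 0, "turn": 0, "grip": 0.85}, {"tx": -0.65, "ty": -0.74, "tz": 0, "turn": 0, "grip": 0.85}, {"tx": -0.65, "ty": -0.74, "tz": 0, "turn": 0, "grip": 0.85}, {"tx": -0.65, "ty": -0.74, "tz": 0, "turn": 0, "grip": 0.85}, {"tx": -0.65, "ty": -0.74, "tz": 0, "turn": 0, "grip": 0.85}, {"tx": -0.65, "ty": -0.74, "tz": 0, "turn": 0, "grip": 0.85}, {"tx": -0.65, "ty": -0.74, "tz": 0, "turn": 0, "grip": 0.85}, {"tx": -0.65, "ty": -0.74, "tz": 0, "turn": 0, "grip": 0.85}, {"tx": 0, "ty": 0, "tz": 0.5, "turn": 0, "grip": 0.85}])

```text
time: 2.12
position: [0.6116, 0.0846, 0.3579]
tool_rot: [0.139, 3.133, -0.004]
ft_force: [-0.5, 0.6, -0.1]
grip_width: 0.85
grip_force: 0.0
```

```bash
python3 - <<'E'
from h import *
go(.6196,.077,.30,-4.7)
E
```

```text
t=2.1 pos [0.6116 0.0846 0.3579] yaw -5.1 tilt 0.34 turn -0.05 tx,ty,tz [-0.14 -0.12  0.97] w 0.85 F [-0.5  0.6 -0.1]
```

Emit:
send_rows(steps=[{"tx": -0.1, "ty": -0.12, "tz": 0.9, "turn": 0, "grip": 0.85}, {"tx": 0, "ty": 0, "tz": 0, "turn": 0, "grip": 0.85}, {"tx": 0, "ty": 0, "tz": 0, "turn": 0, "grip": 0.85}])

```text
time: 2.5
position: [0.6144, 0.0844, 0.3046]
tool_rot: [0.122, 3.137, 0.001]
ft_force: [-0.1, -0.5, 0.4]
grip_width: 0.851
grip_force: 0.0
```

```bash
python3 - <<'E'
from h import *
go(.6196,.077,.194,-4.7)
p,K,T=snap('wrist','w3')
E
```

```text
t=2.5 pos [0.6144 0.0844 0.3046] yaw -4.5 tilt 0.13 turn 0.03 tx,ty,tz [-0.1  -0.12  1.84] w 0.851 F [-0.1 -0.5  0.4]
```

View pics/w3.png

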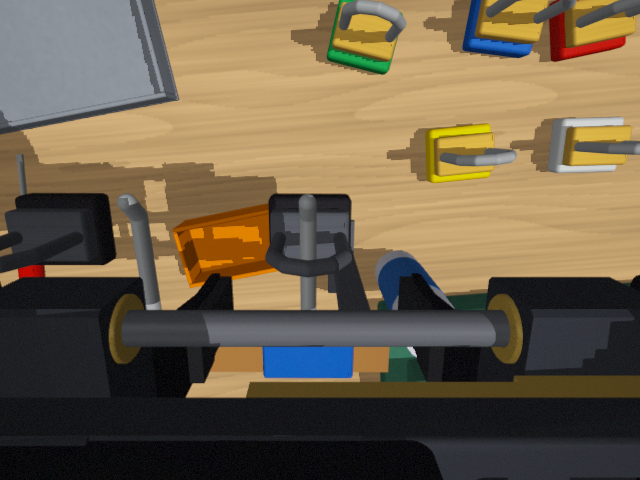

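The wrist view shows the black lock on the blue hook: shackle crossing the peg at (308,263), legs at (272,255) and (347,250), tip at (307,203). It sits centred between the jaws.

```bash
python3 - <<'E'
from h import *
_,K,T=load('w3');_,K1,T1=load('top0')
print(tri(ray(308,263,K,T),ray(269.4,204.7,K1,T1)), tri(ray(307,200,K,T),ray(265.6,222.2,K1,T1)))
for u,v in[(308,263),(272,258),(347,253)]: print(onz(u,v,K,T,.238))
print(onz(307,200,K,T,.243))
E
```

```text
(array([0.62385983, 0.07625837, 0.21295458]), [np.float64(0.0025840979867142655), np.float64(0.00258409798671431)]) (array([0.58007934, 0.0810877 , 0.23072512]), [np.float64(0.0013777423344726815), np.float64(0.0013777423344727342)])
[0.6171111  0.07936853 0.238     ]
[0.61242204 0.05878882 0.238     ]
[0.61280185 0.10237044 0.238     ]
[0.57930055 0.08205381 0.243     ]
```

Emit:
send_rows(steps=[{"tx": -0.07, "ty": -0.09, "tz": 0.7, "turn": 0, "grip": 0.85}, {"tx": 0, "ty": 0, "tz": 0.7, "turn": 0, "grip": 0.85}, {"tx": 0, "ty": 0, "tz": 0.44, "turn": 0, "grip": 0.85}, {"tx": 0, "ty": 0, "tz": 0, "turn": 0, "grip": 0.6}, {"tx": 0, "ty": 0, "tz": 0, "turn": 0, "grip": 0.5}, {"tx": 0, "ty": 0, "tz": 0, "turn": 0, "grip": 0.5}, {"tx": 0, "ty": 0, "tz": 0, "turn": 0, "grip": 0.5}, {"tx": 0, "ty": 0, "tz": 0, "turn": 0, "grip": 0.5}], newtons=35)

```text
time: 3.55
position: [0.6193, 0.0787, 0.1948]
tool_rot: [0.123, 3.135, 0.003]
ft_force: [0.6, 0.7, 6.7]
grip_width: 0.634
grip_force: 35.0
```

```bash
python3 - <<'E'
from h import *
go(.4385,-.1159,.25,5.5)
E
```

```text
t=3.5 pos [0.6193 0.0787 0.1948] yaw -4.5 tilt 0.28 turn -1.25 tx,ty,tz [ 3.31 -2.94 -0.92] w 0.634 F [0.6 0.7 6.7]
```

Emit:
send_rows(steps=[{"tx": 0, "ty": 0, "tz": -0.3, "turn": 0, "grip": 0.5}, {"tx": 0, "ty": 0, "tz": -0.27, "turn": 0, "grip": 0.5}, {"tx": 0, "ty": 0, "tz": 0, "turn": 0, "grip": 0.5}, {"tx": 0.5, "ty": 0, "tz": 0, "turn": 0, "grip": 0.5}, {"tx": 0.7, "ty": 0, "tz": 0, "turn": 0, "grip": 0.5}, {"tx": 0.8, "ty": 0, "tz": 0, "turn": 0, "grip": 0.5}, {"tx": 0.6, "ty": -0.3, "tz": 0, "turn": -0.6, "grip": 0.5}, {"tx": 0.3, "ty": -0.7, "tz": 0, "turn": -0.65, "grip": 0.5}, {"tx": 0, "ty": 0, "tz": 0, "turn": 0, "grip": 0.5}])

```text
time: 4.68
position: [0.4416, 0.0268, 0.2262]
tool_rot: [0.143, -3.138, 0.0]
ft_force: [0.5, -0.6, -3.3]
grip_width: 0.629
grip_force: 35.0
```

```bash
python3 - <<'E'
from h import *
go(.4385,-.1159,.075,5.5)
E
```

```text
t=4.7 pos [0.4416 0.0268 0.2262] yaw 5.2 tilt 0.03 turn -0.03 tx,ty,tz [ 0.28 -2.36  2.52] w 0.629 F [ 0.5 -0.6 -3.3]
```

Emit:
send_rows(steps=[{"tx": 0.1, "ty": -0.8, "tz": 0, "turn": 0, "grip": 0.5}, {"tx": 0.1, "ty": -0.8, "tz": 0, "turn": 0, "grip": 0.5}, {"tx": 0.08, "ty": -0.76, "tz": 0, "turn": 0, "grip": 0.5}, {"tx": 0, "ty": 0, "tz": 0.6, "turn": 0, "grip": 0.5}, {"tx": 0, "ty": 0, "tz": 0.8, "turn": 0, "grip": 0.5}, {"tx": 0, "ty": 0, "tz": 0.7, "turn": 0, "grip": 0.5}, {"tx": 0, "ty": 0, "tz": 0.3, "turn": 0, "grip": 0.5}, {"tx": 0, "ty": 0, "tz": 0, "turn": 0, "grip": 0.5}, {"tx": 0, "ty": 0, "tz": 0, "turn": 0, "grip": 0.5}])

```text
time: 5.8
position: [0.4408, -0.1123, 0.0832]
tool_rot: [-0.151, 3.136, -0.0]
ft_force: [-0.2, -0.8, -2.9]
grip_width: 0.634
grip_force: 35.0
```

```bash
python3 - <<'E'
from h import *
go(.4385,-.1159,.074,5.5)
E
```

```text
t=5.8 pos [ 0.4408 -0.1123  0.0832] yaw 5.5 tilt 0.09 turn 0.00 tx,ty,tz [ 0.04 -0.06  0.15] w 0.634 F [-0.2 -0.8 -2.9]
```

Emit:
send_rows(steps=[{"tx": 0, "ty": 0, "tz": 0.07, "turn": 0, "grip": 0.5}, {"tx": 0, "ty": 0, "tz": 0.06, "turn": 0, "grip": 0.5}, {"tx": 0, "ty": 0, "tz": 0, "turn": 0, "grip": 0.5}])

```text
time: 6.18
position: [0.4397, -0.1122, 0.0745]
tool_rot: [0.151, -3.138, -0.0]
ft_force: [-0.2, 0.2, -4.2]
grip_width: 0.632
grip_force: 35.0
```

Emit:
send_rows(steps=[{"tx": 0, "ty": 0, "tz": 0.04, "turn": 0, "grip": 0.5}, {"tx": 0, "ty": 0, "tz": 0, "turn": 0, "grip": 0.5}])

```text
time: 6.42
position: [0.4401, -0.1124, 0.0729]
tool_rot: [-0.15, 3.138, 0.001]
ft_force: [-2.2, -0.3, 4.4]
grip_width: 0.634
grip_force: 35.0
```

Emit:
send_rows(steps=[{"tx": 0, "ty": 0, "tz": 0, "turn": 0, "grip": 0.74}, {"tx": 0, "ty": 0, "tz": 0, "turn": 0, "grip": 0.74}, {"tx": 0, "ty": 0, "tz": 0, "turn": 0, "grip": 0.74}, {"tx": 0, "ty": 0, "tz": -0.7, "turn": 0, "grip": 0.74}, {"tx": 0, "ty": 0, "tz": -1, "turn": 0, "grip": 0.74}, {"tx": 0, "ty": 0, "tz": -1, "turn": 0, "grip": 0.85}, {"tx": 0, "ty": 0, "tz": -1, "turn": 0.6, "grip": 0.85}, {"tx": -0.9, "ty": 0, "tz": 0, "turn": 0.65, "grip": 0.85}, {"tx": -0.9, "ty": 0, "tz": 0, "turn": 0, "grip": 0.85}, {"tx": -0.6, "ty": 0, "tz": 0, "turn": 0, "grip": 0.85}, {"tx": 0, "ty": 0, "tz": 0, "turn": 0, "grip": 0.85}, {"tx": 0, "ty": 0, "tz": 0, "turn": 0, "grip": 0.85}])

```text
time: 7.92
position: [0.5829, -0.119, 0.2938]
tool_rot: [-0.124, -3.138, 0.0]
ft_force: [-0.8, 0.9, -0.1]
grip_width: 0.85
grip_force: 0.0
```

```bash
cat > cur.py <<'E'
from h import *
import sys
go(*map(float,sys.argv[1:]))
E
python3 cur.py .603 -.122 .195 -4.7; python3 - <<'E'
from h import *
snap('top','t2');snap('wrist','w4')
E
```

```text
t=7.9 pos [ 0.5829 -0.119   0.2938] yaw -4.5 tilt 0.07 turn 0.02 tx,ty,tz [-0.34 -0.02  1.65] w 0.85 F [-0.8  0.9 -0.1]
```

View pics/w4.png

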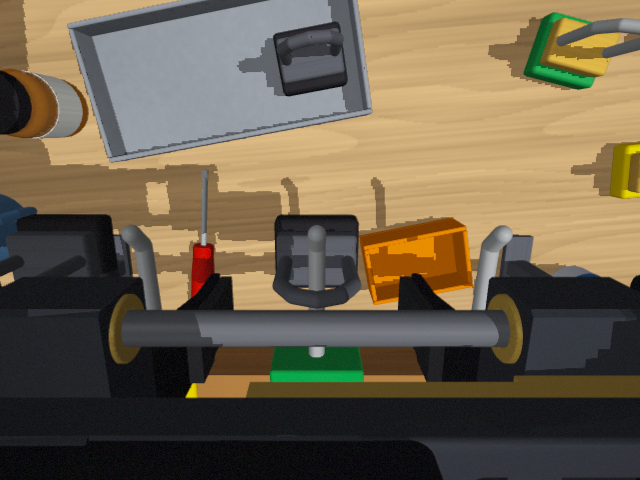

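The old lock stands upright in the tray at (310,55). The green-hook lock is at (317,295), centred between the jaws at about u=316. Lowering onto it.

```bash
python3 -c "
from h import *
_,K,T=load('w4')
for z in(.234,.238):print(onz(317,298,K,T,z),onz(276,283,K,T,z),onz(358,281,K,T,z))"
```

```text
[ 0.60474385 -0.12035758  0.234     ] [ 0.59361766 -0.1430673   0.234     ] [ 0.59612965 -0.09613158  0.234     ]
[ 0.60298761 -0.12023856  0.238     ] [ 0.5920734 -0.1425156  0.238    ] [ 0.59453754 -0.09647412  0.238     ]
```

Emit:
send_rows(steps=[{"tx": -0.34, "ty": -0.02, "tz": 0, "turn": 0, "grip": 0.85}, {"tx": 0, "ty": 0, "tz": 0.7, "turn": 0, "grip": 0.85}, {"tx": 0, "ty": 0, "tz": 0.6, "turn": 0, "grip": 0.85}, {"tx": 0, "ty": 0, "tz": 0.35, "turn": 0, "grip": 0.85}, {"tx": 0, "ty": 0, "tz": 0, "turn": 0, "grip": 0.6}, {"tx": 0, "ty": 0, "tz": 0, "turn": 0, "grip": 0.5}, {"tx": 0, "ty": 0, "tz": 0, "turn": 0, "grip": 0.5}, {"tx": 0, "ty": 0, "tz": 0, "turn": 0, "grip": 0.5}])

```text
time: 9.02
position: [0.6046, -0.1212, 0.1967]
tool_rot: [0.123, 3.137, 0.001]
ft_force: [-0.6, 1.3, 4.6]
grip_width: 0.632
grip_force: 35.0
```

Emit:
send_rows(steps=[{"tx": 0, "ty": 0, "tz": -0.3, "turn": 0, "grip": 0.5}, {"tx": 0, "ty": 0, "tz": -0.27, "turn": 0, "grip": 0.5}, {"tx": 0, "ty": 0, "tz": 0, "turn": 0, "grip": 0.5}, {"tx": 0.5, "ty": 0, "tz": 0, "turn": 0, "grip": 0.5}, {"tx": 0.7, "ty": 0, "tz": 0, "turn": 0, "grip": 0.5}, {"tx": 0.8, "ty": 0, "tz": 0, "turn": 0, "grip": 0.5}, {"tx": 0.5, "ty": -0.6, "tz": 0, "turn": -0.6, "grip": 0.5}, {"tx": 0, "ty": -0.6, "tz": 0, "turn": -0.65, "grip": 0.5}, {"tx": 0, "ty": 0, "tz": 0.4, "turn": 0, "grip": 0.5}, {"tx": 0, "ty": 0, "tz": 0, "turn": 0, "grip": 0.5}])

```text
time: 10.28
position: [0.4498, -0.1814, 0.2037]
tool_rot: [0.149, -3.134, -0.002]
ft_force: [-0.3, 0.1, -3.7]
grip_width: 0.632
grip_force: 35.0
```

```bash
python3 cur.py .4475 -.1985 .0755 5.5
```

```text
t=10.3 pos [ 0.4498 -0.1814  0.2037] yaw 5.4 tilt 0.24 turn -0.01 tx,ty,tz [ 0.07 -0.28  2.14] w 0.632 F [-0.3  0.1 -3.7]
```

Emit:
send_rows(steps=[{"tx": 0.07, "ty": -0.28, "tz": 0, "turn": 0, "grip": 0.5}, {"tx": 0, "ty": 0, "tz": 0.7, "turn": 0, "grip": 0.5}, {"tx": 0, "ty": 0, "tz": 0.8, "turn": 0, "grip": 0.5}, {"tx": 0, "ty": 0, "tz": 0.4, "turn": 0, "grip": 0.5}, {"tx": 0, "ty": 0, "tz": 0.2, "turn": 0, "grip": 0.5}, {"tx": 0, "ty": 0, "tz": 0, "turn": 0, "grip": 0.5}, {"tx": 0, "ty": 0, "tz": 0.04, "turn": 0, "grip": 0.5}, {"tx": 0, "ty": 0, "tz": 0, "turn": 0, "grip": 0.5}])

```text
time: 11.28
position: [0.4498, -0.1988, 0.0778]
tool_rot: [-0.151, 3.136, -0.0]
ft_force: [-0.4, -0.3, -3.6]
grip_width: 0.629
grip_force: 35.0
```

Emit:
send_rows(steps=[{"tx": 0, "ty": 0, "tz": 0.04, "turn": 0, "grip": 0.5}, {"tx": 0, "ty": 0, "tz": 0.03, "turn": 0, "grip": 0.5}, {"tx": 0, "ty": 0, "tz": 0, "turn": 0, "grip": 0.5}])

```text
time: 11.65
position: [0.45, -0.1991, 0.0747]
tool_rot: [-0.15, 3.136, 0.001]
ft_force: [-4.1, 0.8, 9.8]
grip_width: 0.629
grip_force: 34.9
```

Emit:
send_rows(steps=[{"tx": 0, "ty": 0, "tz": 0, "turn": 0, "grip": 0.73}, {"tx": 0, "ty": 0, "tz": 0, "turn": 0, "grip": 0.73}, {"tx": 0, "ty": 0, "tz": -0.7, "turn": 0, "grip": 0.73}, {"tx": 0, "ty": 0, "tz": -1, "turn": 0, "grip": 0.73}, {"tx": 0, "ty": 0, "tz": -1, "turn": 0, "grip": 0.85}, {"tx": 0, "ty": 0, "tz": -1, "turn": 0.6, "grip": 0.85}, {"tx": 0, "ty": 0, "tz": 0, "turn": 0.65, "grip": 0.85}, {"tx": -0.7, "ty": -0.7, "tz": 0, "turn": 0, "grip": 0.85}, {"tx": -0.7, "ty": -0.7, "tz": 0, "turn": 0, "grip": 0.85}, {"tx": -0.7, "ty": -0.46, "tz": 0, "turn": 0, "grip": 0.85}, {"tx": 0, "ty": 0, "tz": 0, "turn": 0, "grip": 0.85}, {"tx": 0, "ty": 0, "tz": 0, "turn": 0, "grip": 0.85}])

```text
time: 13.15
position: [0.5654, -0.3199, 0.2942]
tool_rot: [-0.124, -3.138, 0.0]
ft_force: [-0.4, 0.5, -0.5]
grip_width: 0.853
grip_force: 0.0
```

```bash
python3 cur.py .586 -.322 .195 -4.7; python3 - <<'E'
from h import *
snap('wrist','w5')
E
```

```text
t=13.2 pos [ 0.5654 -0.3199  0.2942] yaw -4.5 tilt 0.09 turn 0.02 tx,ty,tz [-0.34 -0.01  1.65] w 0.853 F [-0.4  0.5 -0.5]
```

View pics/w5.png

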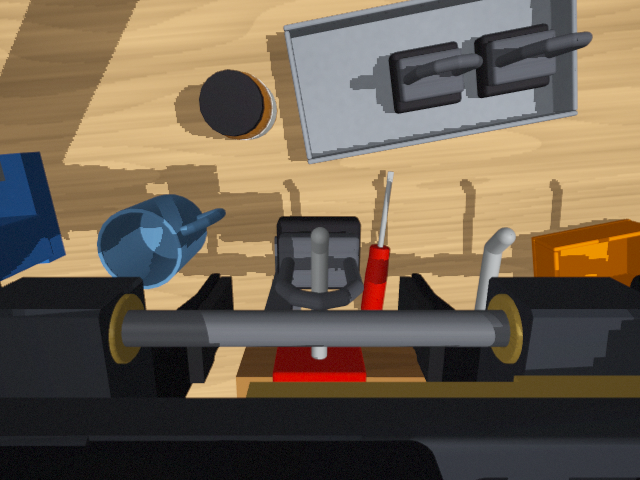

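Two locks stand upright in the tray at (428,75) and (515,60). The red-hook lock's arch crosses the peg at (319,299), centred between the jaws.

Emit:
send_rows(steps=[{"tx": -0.34, "ty": 0.02, "tz": 0, "turn": 0, "grip": 0.85}, {"tx": 0, "ty": 0, "tz": 0.7, "turn": 0, "grip": 0.85}, {"tx": 0, "ty": 0, "tz": 0.6, "turn": 0, "grip": 0.85}, {"tx": 0, "ty": 0, "tz": 0.36, "turn": 0, "grip": 0.85}, {"tx": 0, "ty": 0, "tz": 0, "turn": 0, "grip": 0.6}, {"tx": 0, "ty": 0, "tz": 0, "turn": 0, "grip": 0.5}, {"tx": 0, "ty": 0, "tz": 0, "turn": 0, "grip": 0.5}, {"tx": 0, "ty": 0, "tz": 0, "turn": 0, "grip": 0.5}])

```text
time: 14.2
position: [0.5872, -0.3202, 0.1972]
tool_rot: [0.122, 3.136, 0.0]
ft_force: [-0.9, 2.2, 6.0]
grip_width: 0.631
grip_force: 35.0
```

Emit:
send_rows(steps=[{"tx": 0, "ty": 0, "tz": -0.3, "turn": 0, "grip": 0.5}, {"tx": 0, "ty": 0, "tz": -0.27, "turn": 0, "grip": 0.5}, {"tx": 0, "ty": 0, "tz": 0, "turn": 0, "grip": 0.5}, {"tx": 0.5, "ty": 0, "tz": 0, "turn": 0, "grip": 0.5}, {"tx": 0.7, "ty": 0, "tz": 0, "turn": 0, "grip": 0.5}, {"tx": 0.7, "ty": 0, "tz": 0, "turn": 0, "grip": 0.5}, {"tx": 0.1, "ty": 0.3, "tz": 0, "turn": -0.6, "grip": 0.5}, {"tx": 0, "ty": 0.2, "tz": 0, "turn": -0.65, "grip": 0.5}, {"tx": 0, "ty": 0, "tz": 0.2, "turn": 0, "grip": 0.5}, {"tx": 0, "ty": 0, "tz": 0, "turn": 0, "grip": 0.5}])

```text
time: 15.45
position: [0.467, -0.2811, 0.2158]
tool_rot: [0.147, -3.135, -0.001]
ft_force: [-0.1, -0.2, -4.1]
grip_width: 0.634
grip_force: 35.0
```

```bash
python3 cur.py .457 -.281 .0755 5.5
```

```text
t=15.4 pos [ 0.467  -0.2811  0.2158] yaw 5.4 tilt 0.16 turn -0.01 tx,ty,tz [0.17 0.02 2.34] w 0.634 F [-0.1 -0.2 -4.1]
```

Emit:
send_rows(steps=[{"tx": 0.17, "ty": -0.02, "tz": 0, "turn": 0, "grip": 0.5}, {"tx": 0, "ty": 0, "tz": 0.7, "turn": 0, "grip": 0.5}, {"tx": 0, "ty": 0, "tz": 0.8, "turn": 0, "grip": 0.5}, {"tx": 0, "ty": 0, "tz": 0.6, "turn": 0, "grip": 0.5}, {"tx": 0, "ty": 0, "tz": 0.18, "turn": 0, "grip": 0.5}, {"tx": 0, "ty": 0, "tz": 0, "turn": 0, "grip": 0.5}, {"tx": 0, "ty": 0, "tz": 0.04, "turn": 0, "grip": 0.5}, {"tx": 0, "ty": 0, "tz": 0, "turn": 0, "grip": 0.5}])

```text
time: 16.45
position: [0.4589, -0.2835, 0.0793]
tool_rot: [-0.151, 3.136, -0.001]
ft_force: [0.4, 0.6, -3.8]
grip_width: 0.632
grip_force: 35.0
```

Emit:
send_rows(steps=[{"tx": 0, "ty": 0, "tz": 0.05, "turn": 0, "grip": 0.5}, {"tx": 0, "ty": 0, "tz": 0.03, "turn": 0, "grip": 0.5}, {"tx": 0, "ty": 0, "tz": 0, "turn": 0, "grip": 0.5}])

```text
time: 16.82
position: [0.4587, -0.2835, 0.0751]
tool_rot: [-0.15, 3.136, 0.001]
ft_force: [-2.5, 1.2, 9.1]
grip_width: 0.634
grip_force: 35.0
```

Emit:
send_rows(steps=[{"tx": 0, "ty": 0, "tz": 0, "turn": 0, "grip": 0.73}, {"tx": 0, "ty": 0, "tz": 0, "turn": 0, "grip": 0.73}, {"tx": 0, "ty": 0, "tz": -0.7, "turn": 0, "grip": 0.73}, {"tx": 0, "ty": 0, "tz": -1, "turn": 0, "grip": 0.73}, {"tx": 0, "ty": 0, "tz": -1, "turn": 0, "grip": 0.73}, {"tx": 0, "ty": 0, "tz": -1, "turn": 0.69, "grip": 0.73}, {"tx": 0, "ty": 0, "tz": -1, "turn": 0, "grip": 0.73}, {"tx": -0.3, "ty": 0.9, "tz": 0, "turn": 0, "grip": 0.73}, {"tx": -0.3, "ty": 0.9, "tz": 0, "turn": 0, "grip": 0.73}, {"tx": -0.3, "ty": 0.9, "tz": 0, "turn": 0, "grip": 0.73}, {"tx": -0.3, "ty": 0.9, "tz": 0, "turn": 0, "grip": 0.73}, {"tx": -0.3, "ty": 0.9, "tz": 0, "turn": 0, "grip": 0.73}])

```text
time: 18.32
position: [0.5486, -0.0113, 0.3556]
tool_rot: [0.0, 3.141, 0.001]
ft_force: [1.0, 0.2, -0.7]
grip_width: 0.727
grip_force: 0.0
```

Emit:
send_rows(steps=[{"tx": -0.3, "ty": 0.9, "tz": 0, "turn": 0, "grip": 0.73}, {"tx": -0.3, "ty": 0.9, "tz": 0, "turn": 0, "grip": 0.73}, {"tx": -0.3, "ty": 0.9, "tz": 0, "turn": 0, "grip": 0.73}, {"tx": -0.3, "ty": 0.9, "tz": 0, "turn": 0, "grip": 0.73}, {"tx": -0.3, "ty": 0.9, "tz": 0, "turn": 0, "grip": 0.73}, {"tx": 0, "ty": 0, "tz": 0, "turn": 0, "grip": 0.73}, {"tx": 0, "ty": 0, "tz": 0, "turn": 0, "grip": 0.73}, {"tx": 0, "ty": 0, "tz": 0, "turn": 0, "grip": 0.73}])

```text
time: 19.32
position: [0.6385, 0.2547, 0.3562]
tool_rot: [0.005, 3.141, -0.0]
ft_force: [0.8, -0.4, -0.2]
grip_width: 0.726
grip_force: 0.0
```

```bash
python3 cur.py .64 .26 .36 0; python3 - <<'E'
from m import *
pt,Kt,Tt=snap('top','t3');pw,Kw,Tw=snap('wrist','w6')
for n,m in masks(pt).items(): print('top',n,[c for c in comps(m) if 140<c[1][0]<290 and 210<c[1][1]<300])
for n,m in masks(pw).items(): print('w',n,[c for c in comps(m,40) if c[1][1]<330])
E
```

```text
t=19.3 pos [0.6385 0.2547 0.3562] yaw -0.2 tilt 0.06 turn -0.02 tx,ty,tz [-0.03  0.09 -0.06] w 0.726 F [ 0.8 -0.4 -0.2]
top red [(np.int32(33), [172.5, 262.8], [164, 261, 17, 4]), (np.int32(32), [175.2, 280.1], [169, 278, 13, 5])]
top blue [(np.int32(60), [202.4, 266.6], [192, 264, 22, 7]), (np.int32(41), [199.0, 283.9], [188, 281, 23, 6])]
top green [(np.int32(55), [253.9, 266.1], [243, 262, 23, 9]), (np.int32(47), [248.7, 283.1], [238, 279, 22, 9])]
top yellow [(np.int32(45), [216.7, 220.5], [206, 220, 22, 3]), (np.int32(59), [215.8, 237.9], [206, 237, 22, 3])]
top white [(np.int32(46), [167.5, 219.5], [157, 218, 22, 4]), (np.int32(23), [209.0, 226.5], [203, 226, 13, 2]), (np.int32(60), [166.6, 237.1], [156, 236, 22, 4]), (np.int32(22), [246.0, 275.1], [241, 273, 12, 5]), (np.int32(20), [191.3, 275.7], [186, 274, 12, 4])]
w red [(np.int32(984), [412.0, 41.6], [388, 2, 62, 62])]
w blue [(np.int32(607), [337.0, 44.3], [311, 0, 58, 58]), (np.int32(308), [266.8, 255.4], [254, 236, 20, 45]), (np.int32(76), [119.4, 267.0], [106, 259, 23, 18]), (np.int32(479), [56.7, 274.2], [29, 269, 76, 16])]
w green [(np.int32(1030), [225.7, 38.0], [186, 0, 68, 65])]
w yellow [(np.int32(296), [306.8, 120.9], [280, 117, 53, 9]), (np.int32(256), [307.8, 161.7], [282, 158, 52, 8])]
w white [(np.int32(294), [424.6, 122.0], [399, 118, 52, 9]), (np.int32(248), [419.8, 162.9], [395, 159, 51, 8]), (np.int32(704), [238.2, 284.9], [207, 268, 52, 42])]
```

View pics/w6.png

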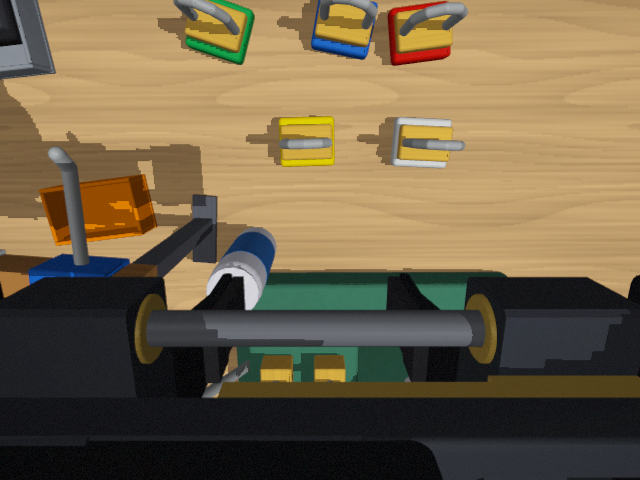

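The wrist view shows yellow at (307,142), white at (422,142), green at (220,35), blue at (343,28) and red at (420,35). I'll triangulate the foot strips against the top view.

```bash
python3 - <<'E'
from m import *
_,Kt,Tt=load('t3');_,Kw,Tw=load('w6')
for n,a,b in[('yel far',(216.6,220.5),(307.8,161.7)),('yel near',(216.3,237.7),(306.8,120.9)),('wh far',(167.5,219.5),(419.8+1,162.9)),('wh near',(166.6,237.1),(424.6,122))]:
    p,e=tri(ray(*a,Kt,Tt),ray(*b,Kw,Tw));print(n,p.round(4),np.round(e,4), 'z.01 top',onz(*a,Kt,Tt,.012).round(4),'w',onz(*b,Kw,Tw,.012).round(4))
E
```

```text
yel far [0.6036 0.2451 0.0112] [0.0005 0.0005] z.01 top [0.604  0.2449 0.012 ] w [0.603  0.2452 0.012 ]
yel near [0.5551 0.2442 0.0156] [0.0006 0.0006] z.01 top [0.5559 0.2448 0.012 ] w [0.5544 0.2443 0.012 ]
wh far [ 0.6085  0.3941 -0.0211] [0.0011 0.0011] z.01 top [0.6062 0.3827 0.012 ] w [0.6049 0.3857 0.012 ]
wh near [0.5567 0.3884 0.0025] [0.0014 0.0014] z.01 top [0.5569 0.3841 0.012 ] w [0.5561 0.3871 0.012 ]
```

```bash
cat >> m.py <<'E'
def strips(k,color,box,mn=30):
    """fit each foot strip on z=.012: mid-extent centre and yaw"""
    p,K,T=load(k); m=masks(p)[color].astype(np.uint8); u0,v0,u1,v1=box
    z=np.zeros_like(m); z[v0:v1,u0:u1]=m[v0:v1,u0:u1]
    n,l,st,c=cv2.connectedComponentsWithStats(z,connectivity=8); out=[]
    for i in range(1,n):
        if st[i,4]<mn: continue
        v,u=np.nonzero(l==i); q=np.array([onz(a,b,K,T,.012)[:2] for a,b in zip(u,v)])
        (cx,cy),(w,h),ang=cv2.minAreaRect((q*1000).astype(np.float32)); 
        vx,vy=cv2.fitLine((q*1000).astype(np.float32),cv2.DIST_L2,0,.01,.01).ravel()[:2]
        if vy<0: vx,vy=-vx,-vy
        out.append((round(cx/1e3,4),round(cy/1e3,4),(round(w),round(h)),'yaw',round(float(np.degrees(np.arctan2(-vx,vy))),1)))
    return out
E
python3 - <<'E'
from m import *
B=dict(red=(150,255,185,290),blue=(186,255,220,290),green=(230,255,275,292),yellow=(200,212,235,245),white=(150,212,185,245))
for c in B: print(c,strips('t3',c,B[c]),'t0',strips('top0',c,B[c]) if c=='red' else '')
for c,b in(('yellow',(260,100,350,180)),('white',(380,100,470,180))): print('w',c,strips('w6',c,b))
E
python3 cur.py .5795 .2447 .17 0
```

```text
red [(0.4862, 0.3672, (8, 45), 'yaw', 4.2), (0.4371, 0.3574, (7, 34), 'yaw', 8.2)] t0 [(0.4848, 0.377, (8, 59), 'yaw', 6.0), (0.4354, 0.3714, (5, 62), 'yaw', 6.5)]
blue [(0.4753, 0.2816, (61, 7), 'yaw', -11.2), (0.4273, 0.2911, (62, 5), 'yaw', -10.1)] t0 
green [(0.4775, 0.1386, (63, 6), 'yaw', -17.7), (0.4307, 0.1536, (61, 7), 'yaw', -17.8)] t0 
yellow [(0.6026, 0.2451, (6, 59), 'yaw', -0.2), (0.5551, 0.2443, (6, 59), 'yaw', 1.4)] t0 
white [(0.6062, 0.3826, (59, 6), 'yaw', -2.3), (0.5569, 0.3844, (59, 8), 'yaw', -2.4)] t0 
w yellow [(0.5541, 0.2434, (63, 9), 'yaw', 0.8), (0.6034, 0.2449, (7, 63), 'yaw', 1.3)]
w white [(0.5561, 0.3871, (62, 7), 'yaw', -2.8), (0.6048, 0.3847, (63, 6), 'yaw', -3.2)]
t=19.4 pos [0.6384 0.2551 0.3564] yaw -0.2 tilt 0.08 turn -0.02 tx,ty,tz [ 0.98 -0.17  3.11] w 0.729 F [ 0.3 -0.3  0.8]
```

Emit:
send_rows(steps=[{"tx": 0.5, "ty": -0.17, "tz": 0.7, "turn": -0.14, "grip": 0.78}, {"tx": 0.48, "ty": 0, "tz": 0.8, "turn": 0, "grip": 0.78}, {"tx": 0, "ty": 0, "tz": 0.8, "turn": 0, "grip": 0.78}, {"tx": 0, "ty": 0, "tz": 0.6, "turn": 0, "grip": 0.78}, {"tx": 0, "ty": 0, "tz": 0, "turn": 0, "grip": 0.78}, {"tx": 0, "ty": 0, "tz": 0, "turn": 0, "grip": 0.78}], newtons=30)

```text
time: 20.18
position: [0.5805, 0.2459, 0.1835]
tool_rot: [-0.029, 3.139, 0.002]
ft_force: [0.0, 0.5, 0.6]
grip_width: 0.782
grip_force: 0.0
```

```bash
python3 cur.py .579 .2445 .069 1
```

```text
t=20.2 pos [0.5805 0.2459 0.1835] yaw 1.1 tilt 0.17 turn 0.01 tx,ty,tz [ 0.03 -0.02  1.91] w 0.782 F [0.  0.5 0.6]
```

Now down, close at 30 N, and lift a little.

Emit:
send_rows(steps=[{"tx": 0.03, "ty": -0.02, "tz": 0.7, "turn": 0, "grip": 0.78}, {"tx": 0, "ty": 0, "tz": 0.7, "turn": 0, "grip": 0.78}, {"tx": 0, "ty": 0, "tz": 0.48, "turn": 0, "grip": 0.78}, {"tx": 0, "ty": 0, "tz": 0, "turn": 0, "grip": 0.78}, {"tx": 0, "ty": 0, "tz": 0, "turn": 0, "grip": 0.6}, {"tx": 0, "ty": 0, "tz": 0, "turn": 0, "grip": 0.5}, {"tx": 0, "ty": 0, "tz": 0, "turn": 0, "grip": 0.5}, {"tx": 0, "ty": 0, "tz": 0, "turn": 0, "grip": 0.5}], newtons=30)

```text
time: 21.18
position: [0.5794, 0.2451, 0.0712]
tool_rot: [-0.03, 3.138, 0.003]
ft_force: [-0.8, -1.0, 7.3]
grip_width: 0.635
grip_force: 30.0
```

```bash
python3 cur.py .45 -.215 .23 -4.7
```

```text
t=21.2 pos [0.5794 0.2451 0.0712] yaw 1.1 tilt 0.24 turn 0.72 tx,ty,tz [ 1.52 -7.82 -2.65] w 0.635 F [-0.8 -1.   7.3]
```

Emit:
send_rows(steps=[{"tx": 0, "ty": 0, "tz": -0.5, "turn": 0, "grip": 0.5}, {"tx": 0, "ty": 0, "tz": -0.9, "turn": 0, "grip": 0.5}, {"tx": 0, "ty": 0, "tz": -0.9, "turn": 0.36, "grip": 0.5}, {"tx": 0, "ty": 0, "tz": -0.38, "turn": 0.36, "grip": 0.5}, {"tx": 0.6, "ty": 0, "tz": 0, "turn": 0, "grip": 0.5}, {"tx": 0.5, "ty": -0.8, "tz": 0, "turn": 0, "grip": 0.5}, {"tx": 0, "ty": -0.95, "tz": 0, "turn": 0, "grip": 0.5}, {"tx": 0, "ty": -0.95, "tz": 0, "turn": 0, "grip": 0.5}, {"tx": 0, "ty": -0.95, "tz": 0, "turn": 0, "grip": 0.5}, {"tx": 0, "ty": -0.95, "tz": 0, "turn": 0, "grip": 0.5}, {"tx": 0, "ty": -0.95, "tz": 0, "turn": 0, "grip": 0.5}, {"tx": 0, "ty": -0.95, "tz": 0, "turn": 0, "grip": 0.5}])

```text
time: 22.68
position: [0.4793, -0.1401, 0.2293]
tool_rot: [0.128, 3.138, 0.003]
ft_force: [0.2, 0.2, -3.7]
grip_width: 0.627
grip_force: 30.0
```

Emit:
send_rows(steps=[{"tx": 0, "ty": -0.8, "tz": 0, "turn": 0, "grip": 0.5}, {"tx": 0, "ty": -0.4, "tz": 0, "turn": 0, "grip": 0.5}, {"tx": 0, "ty": 0, "tz": 0, "turn": 0, "grip": 0.5}, {"tx": 0, "ty": 0, "tz": 0, "turn": 0, "grip": 0.5}])

```text
time: 23.18
position: [0.4743, -0.2089, 0.2291]
tool_rot: [-0.126, -3.139, -0.002]
ft_force: [0.4, -0.3, -4.7]
grip_width: 0.632
grip_force: 30.0
```

```bash
python3 cur.py .4756 -.2107 .232 -4.7; python3 cur.py .5952 -.2205 .232 -4.7
```

```text
t=23.2 pos [ 0.4743 -0.2089  0.2291] yaw -4.6 tilt 0.09 turn 0.01 tx,ty,tz [-0.02 -0.03 -0.05] w 0.632 F [ 0.4 -0.3 -4.7]
t=23.2 pos [ 0.4743 -0.2089  0.2291] yaw -4.6 tilt 0.09 turn 0.01 tx,ty,tz [-2.02 -0.03 -0.05] w 0.632 F [ 0.4 -0.3 -4.7]
```

Emit:
send_rows(steps=[{"tx": 0, "ty": -0.03, "tz": -0.05, "turn": 0, "grip": 0.5}, {"tx": -0.6, "ty": 0, "tz": 0, "turn": 0, "grip": 0.5}, {"tx": -0.6, "ty": 0, "tz": 0, "turn": 0, "grip": 0.5}, {"tx": -0.6, "ty": 0, "tz": 0, "turn": 0, "grip": 0.5}, {"tx": -0.2, "ty": 0, "tz": 0, "turn": 0, "grip": 0.5}, {"tx": 0, "ty": 0, "tz": 0, "turn": 0, "grip": 0.5}, {"tx": 0, "ty": 0, "tz": 0.3, "turn": 0, "grip": 0.5}, {"tx": 0, "ty": 0, "tz": 0.2, "turn": 0, "grip": 0.5}, {"tx": 0, "ty": 0, "tz": 0, "turn": 0, "grip": 0.5}])

```text
time: 24.3
position: [0.5925, -0.2212, 0.201]
tool_rot: [-0.128, -3.137, -0.002]
ft_force: [-0.1, 0.5, -3.4]
grip_width: 0.633
grip_force: 30.0
```

```bash
python3 cur.py .5952 -.2205 .198 -4.7
```

```text
t=24.3 pos [ 0.5925 -0.2212  0.201 ] yaw -4.7 tilt 0.15 turn 0.00 tx,ty,tz [-0.04  0.02  0.05] w 0.633 F [-0.1  0.5 -3.4]
```

Emit:
send_rows(steps=[{"tx": 0, "ty": 0, "tz": 0.04, "turn": 0, "grip": 0.5}, {"tx": 0, "ty": 0, "tz": 0.04, "turn": 0, "grip": 0.5}, {"tx": 0, "ty": 0, "tz": 0, "turn": 0, "grip": 0.5}])

```text
time: 24.68
position: [0.5943, -0.222, 0.1994]
tool_rot: [0.127, 3.137, 0.001]
ft_force: [-3.0, 2.4, 5.1]
grip_width: 0.632
grip_force: 30.0
```

Emit:
send_rows(steps=[{"tx": 0, "ty": 0, "tz": 0, "turn": 0, "grip": 0.68}, {"tx": 0, "ty": 0, "tz": 0, "turn": 0, "grip": 0.78}, {"tx": 0, "ty": 0, "tz": 0, "turn": 0, "grip": 0.78}, {"tx": 0, "ty": 0, "tz": -0.4, "turn": 0, "grip": 0.78}, {"tx": 0, "ty": 0, "tz": -0.7, "turn": 0, "grip": 0.78}, {"tx": 0, "ty": 0, "tz": -0.9, "turn": 0, "grip": 0.78}, {"tx": 0.35, "ty": 0, "tz": -0.5, "turn": 0, "grip": 0.78}, {"tx": 0, "ty": 0, "tz": 0, "turn": 0, "grip": 0.78}])

```text
time: 25.68
position: [0.5728, -0.2217, 0.3505]
tool_rot: [0.13, 3.134, -0.001]
ft_force: [0.2, -0.0, -0.8]
grip_width: 0.782
grip_force: 0.0
```

```bash
python3 cur.py .59 .38 .35 -3; python3 - <<'E'
from m import *
snap('wrist','w7')
snap('top','t4')
B=dict(red=(150,255,185,290),blue=(186,255,220,290),green=(230,255,275,292),white=(150,212,185,245))
for c in B: print(c,strips('t4',c,B[c]))
E
```

```text
t=25.7 pos [ 0.5728 -0.2217  0.3505] yaw -4.7 tilt 0.29 turn -0.22 tx,ty,tz [2.400e-01 1.003e+01 1.000e-02] w 0.782 F [ 0.2 -0.  -0.8]
red [(0.4861, 0.3769, (8, 59), 'yaw', 5.5), (0.4356, 0.3714, (6, 62), 'yaw', 6.3)]
blue [(0.475, 0.2816, (61, 7), 'yaw', -11.4), (0.4275, 0.2922, (60, 5), 'yaw', -10.5)]
green [(0.4775, 0.1386, (63, 6), 'yaw', -17.7), (0.4307, 0.1536, (61, 7), 'yaw', -17.8)]
white [(0.606, 0.3827, (59, 5), 'yaw', -1.9), (0.5571, 0.3844, (59, 8), 'yaw', -2.8)]
```

View pics/w7.png

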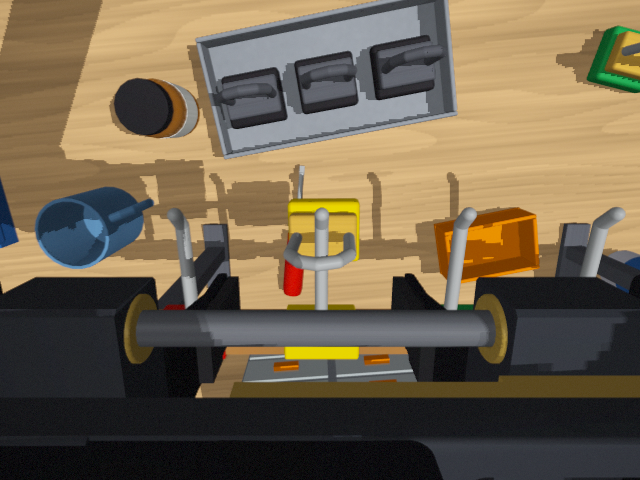

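Three old locks stand upright in the tray, and yellow hangs on its hook inside the tip (arch at (321,262), tip at (321,213)). White is next.

Emit:
send_rows(steps=[{"tx": 0.06, "ty": 0.92, "tz": 0, "turn": 0, "grip": 0.78}, {"tx": 0.06, "ty": 0.92, "tz": 0, "turn": 0, "grip": 0.78}, {"tx": 0.06, "ty": 0.92, "tz": 0, "turn": 0, "grip": 0.78}, {"tx": 0.06, "ty": 0.92, "tz": 0, "turn": 0, "grip": 0.78}, {"tx": 0.06, "ty": 0.92, "tz": 0, "turn": 0, "grip": 0.78}, {"tx": 0.06, "ty": 0.92, "tz": 0, "turn": 0, "grip": 0.78}, {"tx": 0.06, "ty": 0.92, "tz": 0, "turn": 0, "grip": 0.78}, {"tx": 0.06, "ty": 0.92, "tz": 0, "turn": 0, "grip": 0.78}, {"tx": 0.06, "ty": 0.92, "tz": 0, "turn": 0, "grip": 0.78}, {"tx": 0.06, "ty": 0.92, "tz": 0, "turn": 0, "grip": 0.78}, {"tx": 0.06, "ty": 0.92, "tz": 0, "turn": -0.25, "grip": 0.78}, {"tx": 0, "ty": 0, "tz": 0, "turn": 0, "grip": 0.78}])

```text
time: 27.28
position: [0.5797, 0.3957, 0.3424]
tool_rot: [-0.057, -3.135, 0.003]
ft_force: [0.0, 0.5, -0.3]
grip_width: 0.782
grip_force: 0.0
```

```bash
python3 cur.py .581 .385 .18 -2.7
```

```text
t=27.3 pos [0.5797 0.3957 0.3424] yaw -2.1 tilt 0.34 turn 0.08 tx,ty,tz [-0.03 -0.18  2.71] w 0.782 F [ 0.   0.5 -0.3]
```

Emit:
send_rows(steps=[{"tx": 0, "ty": -0.15, "tz": 0.9, "turn": 0.04, "grip": 0.78}, {"tx": 0, "ty": 0, "tz": 0.9, "turn": 0, "grip": 0.78}, {"tx": 0, "ty": 0, "tz": 0.8, "turn": 0, "grip": 0.78}, {"tx": 0, "ty": 0, "tz": 0, "turn": 0, "grip": 0.78}, {"tx": 0, "ty": 0, "tz": 0, "turn": 0, "grip": 0.78}])

```text
time: 27.9
position: [0.5831, 0.3791, 0.1929]
tool_rot: [0.082, 3.139, 0.001]
ft_force: [0.2, -0.1, 1.2]
grip_width: 0.782
grip_force: 0.0
```

```bash
python3 cur.py .581 .385 .07 -2.7; python3 - <<'E'
from m import *
snap('wrist','w8')
p,K,T=load('w8'); m=masks(p)['white']; m[300:]=0
print(comps(m,30)); print(strips('w8','white',(180,0,460,300)))
E
```

```text
t=27.9 pos [0.5831 0.3791 0.1929] yaw -3.0 tilt 0.09 turn -0.04 tx,ty,tz [0.04 0.1  2.05] w 0.782 F [ 0.2 -0.1  1.2]
[(np.int32(503), [321.9, 188.8], [284, 185, 74, 11])]
[(0.5587, 0.3845, (62, 8), 'yaw', -3.1)]
```

Emit:
send_rows(steps=[{"tx": 0.02, "ty": 0.07, "tz": 0.8, "turn": 0, "grip": 0.78}, {"tx": 0, "ty": 0, "tz": 0.8, "turn": 0, "grip": 0.78}, {"tx": 0, "ty": 0, "tz": 0.43, "turn": 0, "grip": 0.78}, {"tx": 0, "ty": 0, "tz": 0, "turn": 0, "grip": 0.78}, {"tx": 0, "ty": 0, "tz": 0, "turn": 0, "grip": 0.6}, {"tx": 0, "ty": 0, "tz": 0, "turn": 0, "grip": 0.5}, {"tx": 0, "ty": 0, "tz": 0, "turn": 0, "grip": 0.5}, {"tx": 0, "ty": 0, "tz": 0, "turn": 0, "grip": 0.5}], newtons=30)

```text
time: 28.95
position: [0.5829, 0.3839, 0.0725]
tool_rot: [0.082, 3.137, 0.003]
ft_force: [-0.3, -0.9, 6.5]
grip_width: 0.632
grip_force: 30.0
```

```bash
python3 cur.py .4917 -.0112 .232 -4.7
```

```text
t=28.9 pos [0.5829 0.3839 0.0725] yaw -3.0 tilt 0.22 turn 0.21 tx,ty,tz [ 0.98 -6.69 -2.66] w 0.632 F [-0.3 -0.9  6.5]
```

Emit:
send_rows(steps=[{"tx": 0, "ty": 0, "tz": -0.5, "turn": 0, "grip": 0.5}, {"tx": 0, "ty": 0, "tz": -0.9, "turn": 0, "grip": 0.5}, {"tx": 0, "ty": 0, "tz": -0.9, "turn": 0.2, "grip": 0.5}, {"tx": 0.4, "ty": 0, "tz": -0.38, "turn": 0, "grip": 0.5}, {"tx": 0.6, "ty": -0.6, "tz": 0, "turn": 0, "grip": 0.5}, {"tx": 0, "ty": -0.9, "tz": 0, "turn": 0, "grip": 0.5}, {"tx": 0, "ty": -0.9, "tz": 0, "turn": 0, "grip": 0.5}, {"tx": 0, "ty": -0.9, "tz": 0, "turn": 0, "grip": 0.5}, {"tx": 0, "ty": -0.9, "tz": 0, "turn": 0, "grip": 0.5}, {"tx": 0, "ty": -0.9, "tz": 0, "turn": 0, "grip": 0.5}, {"tx": 0, "ty": -0.9, "tz": 0, "turn": 0, "grip": 0.5}, {"tx": 0, "ty": -0.65, "tz": 0, "turn": 0, "grip": 0.5}])

```text
time: 30.45
position: [0.4889, -0.0123, 0.2306]
tool_rot: [0.13, 3.139, 0.003]
ft_force: [0.4, -0.1, -3.6]
grip_width: 0.63
grip_force: 30.0
```

Emit:
send_rows(steps=[{"tx": 0, "ty": 0, "tz": 0, "turn": 0, "grip": 0.5}, {"tx": 0, "ty": 0, "tz": 0, "turn": 0, "grip": 0.5}])

```text
time: 30.7
position: [0.4895, -0.0087, 0.2306]
tool_rot: [0.125, 3.139, 0.003]
ft_force: [0.2, 0.5, -3.0]
grip_width: 0.633
grip_force: 30.0
```

```bash
python3 cur.py .6113 -.021 .233 -4.7
```

```text
t=30.7 pos [ 0.4895 -0.0087  0.2306] yaw -4.6 tilt 0.10 turn 0.02 tx,ty,tz [-2.04 -0.04 -0.04] w 0.633 F [ 0.2  0.5 -3. ]
```

Emit:
send_rows(steps=[{"tx": 0, "ty": -0.04, "tz": -0.04, "turn": 0, "grip": 0.5}, {"tx": -0.6, "ty": 0, "tz": 0, "turn": 0, "grip": 0.5}, {"tx": -0.6, "ty": 0, "tz": 0, "turn": 0, "grip": 0.5}, {"tx": -0.6, "ty": 0, "tz": 0, "turn": 0, "grip": 0.5}, {"tx": -0.22, "ty": 0, "tz": 0, "turn": 0, "grip": 0.5}, {"tx": 0, "ty": 0, "tz": 0, "turn": 0, "grip": 0.5}, {"tx": 0, "ty": 0, "tz": 0.3, "turn": 0, "grip": 0.5}, {"tx": 0, "ty": 0, "tz": 0.2, "turn": 0, "grip": 0.5}, {"tx": 0, "ty": 0, "tz": 0, "turn": 0, "grip": 0.5}, {"tx": 0, "ty": 0, "tz": 0.04, "turn": 0, "grip": 0.5}, {"tx": 0, "ty": 0, "tz": 0, "turn": 0, "grip": 0.5}])

```text
time: 32.08
position: [0.6103, -0.0213, 0.2008]
tool_rot: [0.125, 3.139, 0.001]
ft_force: [-0.5, -0.3, -3.0]
grip_width: 0.632
grip_force: 30.0
```

```bash
python3 cur.py .6113 -.021 .1995 -4.7
```

```text
t=32.1 pos [ 0.6103 -0.0213  0.2008] yaw -4.6 tilt 0.03 turn 0.02 tx,ty,tz [-0.02  0.01  0.02] w 0.632 F [-0.5 -0.3 -3. ]
```

Emit:
send_rows(steps=[{"tx": 0, "ty": 0, "tz": 0.05, "turn": 0, "grip": 0.5}, {"tx": 0, "ty": 0, "tz": 0, "turn": 0, "grip": 0.5}])

```text
time: 32.33
position: [0.6112, -0.0213, 0.2001]
tool_rot: [0.125, 3.137, 0.002]
ft_force: [-3.6, 1.6, 8.9]
grip_width: 0.63
grip_force: 30.0
```

Emit:
send_rows(steps=[{"tx": 0, "ty": 0, "tz": 0, "turn": 0, "grip": 0.68}, {"tx": 0, "ty": 0, "tz": 0, "turn": 0, "grip": 0.78}, {"tx": 0, "ty": 0, "tz": 0, "turn": 0, "grip": 0.78}, {"tx": 0, "ty": 0, "tz": -0.4, "turn": 0, "grip": 0.78}, {"tx": 0, "ty": 0, "tz": -0.7, "turn": 0, "grip": 0.78}, {"tx": 0, "ty": 0, "tz": -0.9, "turn": 0, "grip": 0.78}, {"tx": 0.7, "ty": 0.6, "tz": 0, "turn": 0, "grip": 0.78}, {"tx": 0.7, "ty": 0.65, "tz": 0, "turn": 0, "grip": 0.78}, {"tx": 0.7, "ty": 0.65, "tz": 0, "turn": 0, "grip": 0.78}, {"tx": 0.7, "ty": 0.65, "tz": 0, "turn": 0.8, "grip": 0.78}, {"tx": 0, "ty": 0, "tz": 0.9, "turn": 0.83, "grip": 0.78}, {"tx": 0, "ty": 0, "tz": 0.7, "turn": 0, "grip": 0.78}])

```text
time: 33.83
position: [0.4552, 0.1444, 0.2202]
tool_rot: [-0.474, -3.105, -0.003]
ft_force: [1.0, 0.1, -0.3]
grip_width: 0.781
grip_force: 0.0
```

Emit:
send_rows(steps=[{"tx": 0, "ty": 0, "tz": 0, "turn": 0, "grip": 0.78}])

```text
time: 33.95
position: [0.4539, 0.1425, 0.2192]
tool_rot: [-0.477, -3.101, 0.006]
ft_force: [-0.1, 0.1, 0.2]
grip_width: 0.778
grip_force: 0.0
```

```bash
python3 cur.py .4541 .1461 .07 -17.75; python3 - <<'E'
from m import *
snap('wrist','w9'); snap('top','t5')
print(strips('w9','green',(180,0,460,300)),strips('t5','green',(230,255,275,292)))
B=dict(red=(140,240,200,300),blue=(180,240,230,300))
for c in B: print(c,strips('t5',c,B[c],15))
E
```

```text
t=34.0 pos [0.4539 0.1425 0.2192] yaw -17.5 tilt 0.33 turn 0.03 tx,ty,tz [0.02 0.06 2.49] w 0.778 F [-0.1  0.1  0.2]
[(0.4459, 0.1488, (67, 40), 'yaw', -14.8), (0.4731, 0.1111, (13, 5), 'yaw', -33.8), (0.4907, 0.1648, (3, 10), 'yaw', 6.3)] []
red []
blue []
```

Emit:
send_rows(steps=[{"tx": 0.02, "ty": 0.06, "tz": 0.9, "turn": 0, "grip": 0.78}, {"tx": 0, "ty": 0, "tz": 0.9, "turn": 0, "grip": 0.78}, {"tx": 0, "ty": 0, "tz": 0.65, "turn": 0, "grip": 0.78}, {"tx": 0, "ty": 0, "tz": 0, "turn": 0, "grip": 0.78}, {"tx": 0, "ty": 0, "tz": 0, "turn": 0, "grip": 0.6}, {"tx": 0, "ty": 0, "tz": 0, "turn": 0, "grip": 0.5}, {"tx": 0, "ty": 0, "tz": 0, "turn": 0, "grip": 0.5}, {"tx": 0, "ty": 0, "tz": 0, "turn": 0, "grip": 0.5}], newtons=30)

```text
time: 35.05
position: [0.4575, 0.1474, 0.0767]
tool_rot: [0.476, 3.103, 0.004]
ft_force: [-0.3, -2.8, 7.7]
grip_width: 0.632
grip_force: 30.2
```

```bash
python3 cur.py .4842 -.1113 .233 -4.7
```

```text
t=35.0 pos [0.4575 0.1474 0.0767] yaw -17.5 tilt 0.17 turn -1.59 tx,ty,tz [-0.8  -4.26 -2.6 ] w 0.632 F [-0.3 -2.8  7.7]
```

Emit:
send_rows(steps=[{"tx": 0, "ty": 0, "tz": -0.5, "turn": 0, "grip": 0.5}, {"tx": 0, "ty": 0, "tz": -0.9, "turn": -0.4, "grip": 0.5}, {"tx": 0, "ty": 0, "tz": -0.9, "turn": -0.6, "grip": 0.5}, {"tx": 0, "ty": 0, "tz": -0.38, "turn": -0.6, "grip": 0.5}, {"tx": -0.1, "ty": -0.7, "tz": 0, "turn": 0, "grip": 0.5}, {"tx": -0.2, "ty": -0.9, "tz": 0, "turn": 0, "grip": 0.5}, {"tx": -0.2, "ty": -0.9, "tz": 0, "turn": 0, "grip": 0.5}, {"tx": -0.2, "ty": -0.9, "tz": 0, "turn": 0, "grip": 0.5}, {"tx": -0.1, "ty": -0.8, "tz": 0, "turn": 0, "grip": 0.5}, {"tx": 0, "ty": 0, "tz": 0, "turn": 0, "grip": 0.5}, {"tx": 0, "ty": 0, "tz": 0, "turn": 0, "grip": 0.5}])

```text
time: 36.42
position: [0.4831, -0.1072, 0.2353]
tool_rot: [-0.129, -3.139, -0.003]
ft_force: [-1.3, 0.2, -4.7]
grip_width: 0.628
grip_force: 29.9
```

```bash
python3 cur.py .604 -.1211 .238 -4.7
```

```text
t=36.4 pos [ 0.4831 -0.1072  0.2353] yaw -4.7 tilt 0.12 turn 0.00 tx,ty,tz [-2.03 -0.07 -0.05] w 0.628 F [-1.3  0.2 -4.7]
```

Emit:
send_rows(steps=[{"tx": 0, "ty": -0.07, "tz": -0.05, "turn": 0, "grip": 0.5}, {"tx": -0.6, "ty": 0, "tz": 0, "turn": 0, "grip": 0.5}, {"tx": -0.6, "ty": 0, "tz": 0, "turn": 0, "grip": 0.5}, {"tx": -0.6, "ty": 0, "tz": 0, "turn": 0, "grip": 0.5}, {"tx": -0.22, "ty": 0, "tz": 0, "turn": 0, "grip": 0.5}, {"tx": 0, "ty": 0, "tz": 0, "turn": 0, "grip": 0.5}, {"tx": 0, "ty": 0, "tz": 0.3, "turn": 0, "grip": 0.5}, {"tx": 0, "ty": 0, "tz": 0.2, "turn": 0, "grip": 0.5}, {"tx": 0, "ty": 0, "tz": 0, "turn": 0, "grip": 0.5}, {"tx": 0, "ty": 0, "tz": 0.04, "turn": 0, "grip": 0.5}, {"tx": 0, "ty": 0, "tz": 0, "turn": 0, "grip": 0.5}])

```text
time: 37.8
position: [0.5981, -0.121, 0.2074]
tool_rot: [-0.129, -3.138, -0.001]
ft_force: [0.1, -0.3, -3.4]
grip_width: 0.629
grip_force: 30.0
```

```bash
python3 cur.py .604 -.1211 .204 -4.7
```

```text
t=37.8 pos [ 0.5981 -0.121   0.2074] yaw -4.7 tilt 0.04 turn -0.00 tx,ty,tz [-0.1   0.01  0.06] w 0.629 F [ 0.1 -0.3 -3.4]
```

Emit:
send_rows(steps=[{"tx": -0.1, "ty": 0, "tz": 0, "turn": 0, "grip": 0.5}, {"tx": 0, "ty": 0, "tz": 0.05, "turn": 0, "grip": 0.5}, {"tx": 0, "ty": 0, "tz": 0.02, "turn": 0, "grip": 0.5}, {"tx": 0, "ty": 0, "tz": 0, "turn": 0, "grip": 0.5}])

```text
time: 38.3
position: [0.6052, -0.1216, 0.2047]
tool_rot: [0.129, 3.137, 0.001]
ft_force: [-0.2, 0.7, 3.2]
grip_width: 0.635
grip_force: 30.0
```

Emit:
send_rows(steps=[{"tx": 0, "ty": 0, "tz": 0.03, "turn": 0, "grip": 0.5}, {"tx": 0, "ty": 0, "tz": 0, "turn": 0, "grip": 0.68}, {"tx": 0, "ty": 0, "tz": 0, "turn": 0, "grip": 0.78}, {"tx": 0, "ty": 0, "tz": 0, "turn": 0, "grip": 0.78}, {"tx": 0, "ty": 0, "tz": -0.4, "turn": 0, "grip": 0.78}, {"tx": 0, "ty": 0, "tz": -0.7, "turn": 0, "grip": 0.78}, {"tx": 0, "ty": 0, "tz": -0.9, "turn": 0, "grip": 0.78}, {"tx": 0, "ty": 0, "tz": -0.3, "turn": 0, "grip": 0.78}, {"tx": 0, "ty": 0, "tz": 0, "turn": 0, "grip": 0.76}])

```text
time: 39.42
position: [0.6044, -0.1219, 0.3397]
tool_rot: [0.129, 3.138, 0.0]
ft_force: [0.2, -0.1, 0.0]
grip_width: 0.768
grip_force: 0.0
```

```bash
python3 - <<'E'
from m import *
snap('top','t6')
B=dict(red=(130,240,200,300),blue=(176,240,240,300))
for c in B: print(c,strips('t6',c,B[c],15))
a=cv2.resize(load('t6')[0][165:310,140:470],(800,352),interpolation=cv2.INTER_CUBIC); cv2.imwrite('pics/c4.png',a[:,:,::-1])
E
python3 cur.py .4512 .287 .19 -4.7
```

```text
red [(0.4861, 0.3769, (8, 59), 'yaw', 5.5), (0.4356, 0.3714, (6, 62), 'yaw', 6.3)]
blue [(0.475, 0.2816, (61, 7), 'yaw', -11.5), (0.4275, 0.2922, (60, 5), 'yaw', -10.5)]
t=39.5 pos [ 0.6039 -0.1215  0.3382] yaw -4.7 tilt 0.11 turn -0.00 tx,ty,tz [3.09 6.58 2.47] w 0.763 F [-0.  -0.2 -1. ]
```

View pics/c4.png

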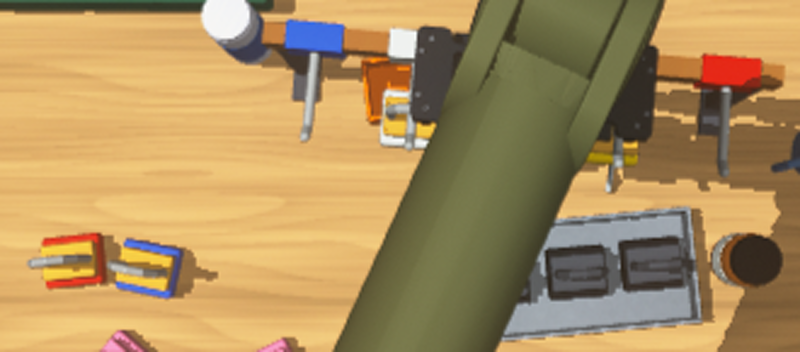

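White and yellow hang. Red at (70,262) and blue at (150,268) have not moved. On to blue.

Emit:
send_rows(steps=[{"tx": 0.44, "ty": 0.85, "tz": 0, "turn": 0, "grip": 0.75}, {"tx": 0.44, "ty": 0.85, "tz": 0, "turn": 0, "grip": 0.75}, {"tx": 0.44, "ty": 0.85, "tz": 0, "turn": 0, "grip": 0.75}, {"tx": 0.44, "ty": 0.85, "tz": 0, "turn": 0, "grip": 0.75}, {"tx": 0.44, "ty": 0.85, "tz": 0, "turn": 0, "grip": 0.75}, {"tx": 0.44, "ty": 0.85, "tz": 0, "turn": 0, "grip": 0.75}, {"tx": 0.44, "ty": 0.85, "tz": 0, "turn": 0, "grip": 0.75}, {"tx": 0, "ty": 0.63, "tz": 0, "turn": 0.4, "grip": 0.75}, {"tx": 0, "ty": 0, "tz": 0.9, "turn": 0.39, "grip": 0.75}, {"tx": 0, "ty": 0, "tz": 0.9, "turn": 0, "grip": 0.75}, {"tx": 0, "ty": 0, "tz": 0.4, "turn": 0, "grip": 0.75}, {"tx": 0, "ty": 0, "tz": 0, "turn": 0, "grip": 0.75}])

```text
time: 40.98
position: [0.4498, 0.2858, 0.2039]
tool_rot: [-0.301, -3.122, 0.009]
ft_force: [0.8, 0.9, 0.8]
grip_width: 0.751
grip_force: 0.0
```

```bash
python3 - <<'E'
from m import *
snap('wrist','w10')
print(strips('w10','blue',(180,0,460,300)));print(strips('w10','red',(250,0,640,300)))
E
python3 cur.py .4512 .2869 .07 -11
```

```text
[(0.4353, 0.2901, (67, 24), 'yaw', -11.7)]
[(0.4609, 0.3741, (60, 68), 'yaw', 34.2)]
t=41.0 pos [0.4511 0.2866 0.2059] yaw -11.0 tilt 0.23 turn -0.00 tx,ty,tz [-0.    0.01  2.26] w 0.747 F [-0.1 -0.8  1. ]
```

Emit:
send_rows(steps=[{"tx": 0, "ty": 0, "tz": 0.9, "turn": 0, "grip": 0.75}, {"tx": 0, "ty": 0, "tz": 0.9, "turn": 0, "grip": 0.75}, {"tx": 0, "ty": 0, "tz": 0.48, "turn": 0, "grip": 0.75}, {"tx": 0, "ty": 0, "tz": 0, "turn": 0, "grip": 0.75}, {"tx": 0, "ty": 0, "tz": 0, "turn": 0, "grip": 0.6}, {"tx": 0, "ty": 0, "tz": 0, "turn": 0, "grip": 0.5}, {"tx": 0, "ty": 0, "tz": 0, "turn": 0, "grip": 0.5}, {"tx": 0, "ty": 0, "tz": 0, "turn": 0, "grip": 0.5}], newtons=30)

```text
time: 42.02
position: [0.4534, 0.2877, 0.0726]
tool_rot: [0.302, 3.126, 0.004]
ft_force: [-0.7, -1.9, 7.7]
grip_width: 0.633
grip_force: 30.0
```

```bash
python3 cur.py .4987 .0885 .234 -4.7
```

```text
t=42.0 pos [0.4534 0.2877 0.0726] yaw -11.0 tilt 0.16 turn -0.79 tx,ty,tz [-1.03 -3.25 -2.69] w 0.633 F [-0.7 -1.9  7.7]
```

Emit:
send_rows(steps=[{"tx": 0, "ty": 0, "tz": -0.5, "turn": 0, "grip": 0.5}, {"tx": 0, "ty": 0, "tz": -0.9, "turn": 0, "grip": 0.5}, {"tx": 0, "ty": 0, "tz": -0.9, "turn": -0.4, "grip": 0.5}, {"tx": 0, "ty": 0, "tz": -0.4, "turn": -0.39, "grip": 0.5}, {"tx": -0.2, "ty": -0.7, "tz": 0, "turn": 0, "grip": 0.5}, {"tx": -0.3, "ty": -0.9, "tz": 0, "turn": 0, "grip": 0.5}, {"tx": -0.3, "ty": -0.9, "tz": 0, "turn": 0, "grip": 0.5}, {"tx": -0.2, "ty": -0.7, "tz": 0, "turn": 0, "grip": 0.5}, {"tx": 0, "ty": 0, "tz": 0, "turn": 0, "grip": 0.5}, {"tx": 0, "ty": 0, "tz": 0, "turn": 0, "grip": 0.5}])

```text
time: 43.28
position: [0.4958, 0.0915, 0.2324]
tool_rot: [-0.129, -3.137, -0.003]
ft_force: [0.1, 1.1, -4.2]
grip_width: 0.632
grip_force: 30.0
```

```bash
python3 cur.py .619 .0787 .234 -4.7
```

```text
t=43.3 pos [0.4958 0.0915 0.2324] yaw -4.7 tilt 0.15 turn -0.00 tx,ty,tz [-2.06 -0.04 -0.03] w 0.632 F [ 0.1  1.1 -4.2]
```

Emit:
send_rows(steps=[{"tx": 0, "ty": -0.04, "tz": -0.03, "turn": 0, "grip": 0.5}, {"tx": -0.6, "ty": 0, "tz": 0, "turn": 0, "grip": 0.5}, {"tx": -0.6, "ty": 0, "tz": 0, "turn": 0, "grip": 0.5}, {"tx": -0.6, "ty": 0, "tz": 0, "turn": 0, "grip": 0.5}, {"tx": -0.26, "ty": 0, "tz": 0, "turn": 0, "grip": 0.5}, {"tx": 0, "ty": 0, "tz": 0, "turn": 0, "grip": 0.5}, {"tx": 0, "ty": 0, "tz": 0.3, "turn": 0, "grip": 0.5}, {"tx": 0, "ty": 0, "tz": 0.2, "turn": 0, "grip": 0.5}, {"tx": 0, "ty": 0, "tz": 0, "turn": 0, "grip": 0.5}, {"tx": 0, "ty": 0, "tz": 0.04, "turn": 0, "grip": 0.5}, {"tx": 0, "ty": 0, "tz": 0.04, "turn": 0, "grip": 0.5}, {"tx": 0, "ty": 0, "tz": 0, "turn": 0, "grip": 0.5}])

```text
time: 44.78
position: [0.6197, 0.0784, 0.2005]
tool_rot: [0.129, 3.139, 0.002]
ft_force: [-0.6, 0.2, 1.2]
grip_width: 0.632
grip_force: 30.0
```

```bash
python3 cur.py .619 .0787 .1995 -4.7
```

```text
t=44.8 pos [0.6197 0.0784 0.2005] yaw -4.7 tilt 0.07 turn -0.00 tx,ty,tz [0.01 0.   0.02] w 0.632 F [-0.6  0.2  1.2]
```

Emit:
send_rows(steps=[{"tx": 0, "ty": 0, "tz": 0.03, "turn": 0, "grip": 0.5}, {"tx": 0, "ty": 0, "tz": 0, "turn": 0, "grip": 0.68}, {"tx": 0, "ty": 0, "tz": 0, "turn": 0, "grip": 0.78}, {"tx": 0, "ty": 0, "tz": 0, "turn": 0, "grip": 0.78}, {"tx": 0, "ty": 0, "tz": -0.4, "turn": 0, "grip": 0.78}, {"tx": 0, "ty": 0, "tz": -0.7, "turn": 0, "grip": 0.78}, {"tx": 0, "ty": 0, "tz": -0.9, "turn": 0, "grip": 0.78}, {"tx": 0, "ty": 0, "tz": -0.3, "turn": 0, "grip": 0.78}, {"tx": 0, "ty": 0, "tz": 0, "turn": 0, "grip": 0.78}])

```text
time: 45.9
position: [0.6198, 0.0781, 0.3363]
tool_rot: [0.129, 3.138, 0.001]
ft_force: [0.7, -0.3, -1.1]
grip_width: 0.78
grip_force: 0.0
```

```bash
python3 - <<'E'
from m import *
snap('top','t7'); print(strips('t7','red',(100,210,260,330),15))
E
python3 cur.py .4608 .374 .19 6
```

```text
[(0.4849, 0.3757, (9, 62), 'yaw', 4.9), (0.4355, 0.3714, (6, 62), 'yaw', 6.3)]
t=46.0 pos [0.6192 0.0783 0.3347] yaw -4.7 tilt 0.10 turn -1.34 tx,ty,tz [2.11 5.18 2.41] w 0.779 F [-0.3 -0.2  0.5]
```

Emit:
send_rows(steps=[{"tx": 0, "ty": 0, "tz": 0, "turn": -0.67, "grip": 0.78}, {"tx": 0, "ty": 0, "tz": 0, "turn": -0.67, "grip": 0.78}, {"tx": 0.35, "ty": 0.86, "tz": 0, "turn": 0, "grip": 0.78}, {"tx": 0.35, "ty": 0.86, "tz": 0, "turn": 0, "grip": 0.78}, {"tx": 0.35, "ty": 0.86, "tz": 0, "turn": 0, "grip": 0.78}, {"tx": 0.35, "ty": 0.86, "tz": 0, "turn": 0, "grip": 0.78}, {"tx": 0.35, "ty": 0.86, "tz": 0, "turn": 0, "grip": 0.78}, {"tx": 0.35, "ty": 0.86, "tz": 0, "turn": 0, "grip": 0.78}, {"tx": 0, "ty": 0, "tz": 0.9, "turn": 0, "grip": 0.78}, {"tx": 0, "ty": 0, "tz": 0.9, "turn": 0, "grip": 0.78}, {"tx": 0, "ty": 0, "tz": 0.4, "turn": 0, "grip": 0.78}, {"tx": 0, "ty": 0, "tz": 0, "turn": 0, "grip": 0.78}])

```text
time: 47.45
position: [0.4592, 0.3717, 0.2001]
tool_rot: [0.164, -3.131, 0.007]
ft_force: [-0.3, 0.3, 0.6]
grip_width: 0.777
grip_force: 0.0
```

```bash
python3 - <<'E'
from m import *
snap('wrist','w11')
print(strips('w11','red',(180,0,460,300)))
E
python3 cur.py .4605 .3738 .07 6
```

```text
[(0.4389, 0.3705, (14, 66), 'yaw', 6.9)]
t=47.5 pos [0.4605 0.3724 0.2022] yaw 6.0 tilt 0.23 turn 0.00 tx,ty,tz [-0.    0.02  2.2 ] w 0.781 F [-0.  -0.5  0.7]
```

Emit:
send_rows(steps=[{"tx": 0, "ty": 0.01, "tz": 0.9, "turn": 0, "grip": 0.78}, {"tx": 0, "ty": 0, "tz": 0.9, "turn": 0, "grip": 0.78}, {"tx": 0, "ty": 0, "tz": 0.43, "turn": 0, "grip": 0.78}, {"tx": 0, "ty": 0, "tz": 0, "turn": 0, "grip": 0.78}, {"tx": 0, "ty": 0, "tz": 0, "turn": 0, "grip": 0.6}, {"tx": 0, "ty": 0, "tz": 0, "turn": 0, "grip": 0.5}, {"tx": 0, "ty": 0, "tz": 0, "turn": 0, "grip": 0.5}, {"tx": 0, "ty": 0, "tz": 0, "turn": 0, "grip": 0.5}], newtons=30)

```text
time: 48.5
position: [0.4626, 0.3745, 0.0721]
tool_rot: [-0.165, 3.136, 0.004]
ft_force: [-0.9, -0.6, 7.2]
grip_width: 0.632
grip_force: 30.0
```

```bash
python3 cur.py .4676 -.3105 .234 -4.7
```

```text
t=48.5 pos [0.4626 0.3745 0.0721] yaw 6.0 tilt 0.18 turn 1.34 tx,ty,tz [ -1.02 -11.37  -2.7 ] w 0.632 F [-0.9 -0.6  7.2]
```

Emit:
send_rows(steps=[{"tx": 0, "ty": 0, "tz": -0.5, "turn": 0, "grip": 0.5}, {"tx": 0, "ty": 0, "tz": -0.9, "turn": 0.4, "grip": 0.5}, {"tx": 0, "ty": 0, "tz": -0.9, "turn": 0.5, "grip": 0.5}, {"tx": 0, "ty": 0, "tz": -0.4, "turn": 0.44, "grip": 0.5}, {"tx": -0.08, "ty": -0.7, "tz": 0, "turn": 0, "grip": 0.5}, {"tx": -0.08, "ty": -0.9, "tz": 0, "turn": 0, "grip": 0.5}, {"tx": -0.08, "ty": -0.9, "tz": 0, "turn": 0, "grip": 0.5}, {"tx": -0.08, "ty": -0.9, "tz": 0, "turn": 0, "grip": 0.5}, {"tx": -0.08, "ty": -0.9, "tz": 0, "turn": 0, "grip": 0.5}, {"tx": -0.08, "ty": -0.9, "tz": 0, "turn": 0, "grip": 0.5}, {"tx": -0.08, "ty": -0.9, "tz": 0, "turn": 0, "grip": 0.5}, {"tx": -0.08, "ty": -0.9, "tz": 0, "turn": 0, "grip": 0.5}])

```text
time: 50.0
position: [0.4647, -0.05, 0.2317]
tool_rot: [-0.13, -3.138, -0.005]
ft_force: [0.7, 0.2, -3.2]
grip_width: 0.633
grip_force: 30.0
```

Emit:
send_rows(steps=[{"tx": -0.08, "ty": -0.9, "tz": 0, "turn": 0, "grip": 0.5}, {"tx": -0.08, "ty": -0.9, "tz": 0, "turn": 0, "grip": 0.5}, {"tx": -0.08, "ty": -0.9, "tz": 0, "turn": 0, "grip": 0.5}, {"tx": -0.08, "ty": -0.9, "tz": 0, "turn": 0, "grip": 0.5}, {"tx": 0, "ty": -0.7, "tz": 0, "turn": 0, "grip": 0.5}, {"tx": 0, "ty": 0, "tz": 0, "turn": 0, "grip": 0.5}, {"tx": 0, "ty": 0, "tz": 0, "turn": 0, "grip": 0.5}])

```text
time: 50.88
position: [0.4629, -0.3063, 0.2315]
tool_rot: [-0.13, -3.137, -0.003]
ft_force: [0.9, 0.6, -2.8]
grip_width: 0.633
grip_force: 30.0
```

```bash
python3 cur.py .5872 -.3203 .233 -4.7
```

```text
t=50.9 pos [ 0.4629 -0.3063  0.2315] yaw -4.7 tilt 0.13 turn -0.01 tx,ty,tz [-2.08 -0.06 -0.03] w 0.633 F [ 0.9  0.6 -2.8]
```

Emit:
send_rows(steps=[{"tx": 0, "ty": -0.06, "tz": -0.03, "turn": 0, "grip": 0.5}, {"tx": -0.6, "ty": 0, "tz": 0, "turn": 0, "grip": 0.5}, {"tx": -0.6, "ty": 0, "tz": 0, "turn": 0, "grip": 0.5}, {"tx": -0.6, "ty": 0, "tz": 0, "turn": 0, "grip": 0.5}, {"tx": -0.26, "ty": 0, "tz": 0, "turn": 0, "grip": 0.5}, {"tx": 0, "ty": 0, "tz": 0, "turn": 0, "grip": 0.5}, {"tx": 0, "ty": 0, "tz": 0.3, "turn": 0, "grip": 0.5}, {"tx": 0, "ty": 0, "tz": 0.2, "turn": 0, "grip": 0.5}, {"tx": 0, "ty": 0, "tz": 0, "turn": 0, "grip": 0.5}, {"tx": 0, "ty": 0, "tz": 0.04, "turn": 0, "grip": 0.5}, {"tx": 0, "ty": 0, "tz": 0.03, "turn": 0, "grip": 0.5}, {"tx": 0, "ty": 0, "tz": 0, "turn": 0, "grip": 0.5}])

```text
time: 52.38
position: [0.5863, -0.3208, 0.2003]
tool_rot: [0.129, 3.139, 0.0]
ft_force: [-0.3, 1.7, 2.4]
grip_width: 0.633
grip_force: 30.0
```

```bash
python3 cur.py .5872 -.3203 .1995 -4.7
```

```text
t=52.4 pos [ 0.5863 -0.3208  0.2003] yaw -4.7 tilt 0.01 turn -0.00 tx,ty,tz [-0.01  0.01  0.01] w 0.633 F [-0.3  1.7  2.4]
```

Release, rise, and move back so the cameras see the rack.

Emit:
send_rows(steps=[{"tx": 0, "ty": 0, "tz": 0.03, "turn": 0, "grip": 0.5}, {"tx": 0, "ty": 0, "tz": 0, "turn": 0, "grip": 0.68}, {"tx": 0, "ty": 0, "tz": 0, "turn": 0, "grip": 0.78}, {"tx": 0, "ty": 0, "tz": 0, "turn": 0, "grip": 0.78}, {"tx": 0, "ty": 0, "tz": -0.4, "turn": 0, "grip": 0.78}, {"tx": 0, "ty": 0, "tz": -0.7, "turn": 0, "grip": 0.78}, {"tx": 0, "ty": 0, "tz": -0.9, "turn": 0, "grip": 0.78}, {"tx": 0.4, "ty": -0.3, "tz": -0.3, "turn": 0, "grip": 0.78}, {"tx": 0.6, "ty": -0.7, "tz": 0, "turn": 0, "grip": 0.78}, {"tx": 0.6, "ty": -0.7, "tz": 0, "turn": 0, "grip": 0.78}, {"tx": 0.6, "ty": -0.7, "tz": 0, "turn": 0, "grip": 0.78}, {"tx": 0.6, "ty": -0.7, "tz": 0, "turn": 0, "grip": 0.78}])

```text
time: 53.88
position: [0.4006, -0.4933, 0.3348]
tool_rot: [-0.131, -3.137, -0.002]
ft_force: [-0.1, -0.8, -0.2]
grip_width: 0.78
grip_force: 0.0
```

Emit:
send_rows(steps=[{"tx": 0, "ty": 0, "tz": 0, "turn": 0, "grip": 0.78}, {"tx": 0, "ty": 0, "tz": 0, "turn": 0, "grip": 0.78}, {"tx": 0, "ty": 0, "tz": 0, "turn": 0, "grip": 0.78}, {"tx": 0, "ty": 0, "tz": 0, "turn": 0, "grip": 0.78}])

```text
time: 54.38
position: [0.4048, -0.4911, 0.3353]
tool_rot: [-0.125, -3.138, -0.001]
ft_force: [-0.3, -0.9, 0.3]
grip_width: 0.777
grip_force: 0.0
```

```bash
python3 - <<'E'
from m import *
a=snap('top','t8')[0]; b=snap('scene','s8')[0]
A=cv2.resize(a[160:320,130:500],(800,346),interpolation=cv2.INTER_CUBIC);B=cv2.resize(b[135:305,130:530],(588,250),interpolation=cv2.INTER_CUBIC)
C=np.zeros((600,800,3),np.uint8);C[:346]=A;C[350:600,:588]=B;cv2.imwrite('pics/fin.png',C[:,:,::-1])
E
```

```text
(no output)
```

View pics/fin.png

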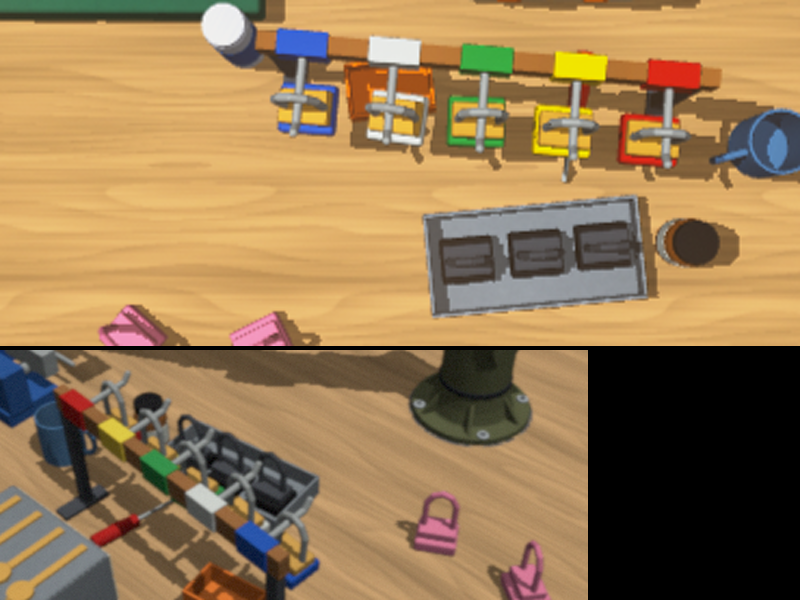

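All five new locks hang on their own colours at (305,105), (395,115), (477,118), (563,130) and (650,137), inside the tips. The three old locks stand in the tray and the bystanders have not moved. I'll let everything settle, then hand in.

Emit:
send_rows(steps=[{"tx": 0, "ty": 0, "tz": 0, "turn": 0, "grip": 0.78}, {"tx": 0, "ty": 0, "tz": 0, "turn": 0, "grip": 0.78}, {"tx": 0, "ty": 0, "tz": 0, "turn": 0, "grip": 0.78}, {"tx": 0, "ty": 0, "tz": 0, "turn": 0, "grip": 0.78}, {"tx": 0, "ty": 0, "tz": 0, "turn": 0, "grip": 0.78}, {"tx": 0, "ty": 0, "tz": 0, "turn": 0, "grip": 0.78}, {"tx": 0, "ty": 0, "tz": 0, "turn": 0, "grip": 0.78}, {"tx": 0, "ty": 0, "tz": 0, "turn": 0, "grip": 0.78}, {"tx": 0, "ty": 0, "tz": 0, "turn": 0, "grip": 0.78}, {"tx": 0, "ty": 0, "tz": 0, "turn": 0, "grip": 0.78}, {"tx": 0, "ty": 0, "tz": 0, "turn": 0, "grip": 0.78}, {"tx": 0, "ty": 0, "tz": 0, "turn": 0, "grip": 0.78}])

```text
time: 55.98
position: [0.4034, -0.4921, 0.3356]
tool_rot: [-0.129, -3.138, -0.001]
ft_force: [1.0, 0.1, 0.5]
grip_width: 0.781
grip_force: 0.0
```

```bash
python3 -c "
from bench import ctrl
print(ctrl.close_job())"
```

```text
the job is handed in; nothing more can be done
None
```

I handed the job in at about 56 s, with no verdict returned: the three old padlocks stand upright in the scrap tray and the five new ones hang on the hooks of their own colour, with nothing else seen to have moved.

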